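# Refit the planet cogs of a drag finisher's head

## Robot

A 6-joint arm with a two-finger parallel gripper is mounted at the origin on the work surface. World frame = base frame: x ahead of the robot, y to its left, z up, the work surface at z = 0. Lengths are in m, angles in rad, forces in N, time in s.
With the tool pointing down it reaches from about 0.35 to 0.975 m from the base axis. Payload 4.9 kg.
Tool frame: the origin (TCP) lies on the mounting face of the last link; the fingertips stand 173 mm ahead of it and the grasp point (between the pads) lies 155 mm ahead of it; z points along the fingers, y is the direction in which the jaws open and shut (so a half turn about z gives the same grasp; the last joint's range is limited). The gripper opens to 85 mm and grips with 20 to 120 N. Pads are 22 mm wide; open, the fingers measure 114 mm over their backs; the gripper's body (76 mm by 85 mm) begins 54 mm behind the grasp point. The pads swing forward as they close: fully open they stand 13 mm farther back than shut.
Start: joints at [1.205, 0.053, 1.613, -0, 1.476, -0.119], TCP at [0.153, 0.606, 0.405] pointing down, gripper open.
Joint ranges: [-3.01, 3.01], [-1.01, 2.22], [0.06, 2.58], [-1.02, 4.17], [0.09, 2.62], [-3.14, 3.14]. Speed limits (rad/s): [2.57, 2.57, 3.14, 3.14, 3.14, 3.14].

## Interface

Orientations are given as a unit quaternion [w, x, y, z].
In Python, from plant import manip gives the robot as it stands.
- The arm moves only by the tool play_rows, never from a script. Its argument "increments" is a list of rows, each an object with "offset": the shift along the tool's x, y, z in mm, a list of three; "twist": the turn about the tool's z in rad; "grip": the opening, from 0 (shut) to 1 (fully open). In form: [{"offset": [dx, dy, dz], "twist": twist, "grip": grip}, ...]. A call has 1 to 5 rows; each row is the pose to reach, as a shift and turn from the pose commanded when the call began, along the tool's axes at that moment; what a row does not reach only later rows make up. A row lasts 1/12 s, in which the tool goes at most 41.7 mm and 7.16 degrees, less where a joint would pass 70% of its speed; a pose out of reach is approached as far as the arm can. A call with a gripper value outside its range is refused whole. The fingers move at their own pace and stop on an object; the grip force is fixed at half the most. Time passes only in rows, so rows that repeat a pose let the fingers close. It gives the time, the measured TCP pose, the force and the opening at its end, in the units of the state.
- manip.state(): the state, without advancing time (a new reading comes with each control period).
- manip.grab_frame(name): name is "side" or "top" or "wrist"; returns the picture (420x560x3 uint8, blue, green, red); there is no depth.
- manip.get_calibration(name): a dict with "fx", "fy", "cx", "cy" (pixels), "T" (4x4, takes a point from camera to world coordinates). Camera axes: x right, y down, z forward; pixel columns grow to the right and rows downward; lengths in m; the calibration is good to about 2 mm. A picture is of the moment at which its call begins: read the wrist's pose just before it. get_calibration takes no time and is no camera call; for the wrist camera it gives the pose at the moment of the call.
- manip.job_done(): hands the job in, once; it reports no verdict.
Trained networks look in the newest picture that a camera, given by its name, has taken for a name from the list of things; names that differ only in an ending like _2 or _b are one class to them, and where a whole thing is asked for, a point or a joint stands for the part that bears it (a point fixed in the world has none). Each returns a list of dicts, best first, with "p" (0 to 1); they miss things now and then, are a little off and sometimes report something else, mostly with a low value. They report only what shows in the picture. A call takes as long as a camera call. They do not tell look-alikes from the thing itself.
- manip.boxes_of(query, camera): "xyz" ([x, y, z] in m, in the coordinates of the camera as it stood for that picture, good to about 4 mm: the middle of the surface that is visible of it).
- manip.tip_of(query, camera): "xyz" ([x, y, z] in m, in the coordinates of the camera as it stood for that picture, good to about 4 mm: a listed point, or the origin of a listed thing).
The state is a dict: "time": time; "joint_pos": joint angles; "joint_vel": joint speeds; "joint_efforts": joint torques, N m; "tool_pos": TCP position; "tool_rot": TCP orientation; "contact_force": force on the tool from outside, world axes, zero at the start; "ft_torque": the same for the moment, N m; "gripper_width": opening from 0.0 (shut) to 1.0 (fully open).
Only numpy, scipy, OpenCV 4.12 (cv2) and the standard library are available. Lean on these libraries where they do the work, as an engineer would, in place of code of your own. Each camera call takes 0.05 s, during which the arm holds its last target. There are 200 camera calls.

## Task

The drag finisher's planetary head lies on its back on the jeweller's bench: pull every worn cog (broken teeth, sitting on a spindle) off and lay it flat on the floor of the steel parts tray, then slide each new cog from the bench, boss up, onto a spindle of its own, turning it until its wide master groove finds the wide master spline and it goes fully home on the collar. Thread each loose coil spring over the rod end of a spindle that has its new cog, so that the spring sits down on the cog's boss. Do not knock over or shove the bottles and the jar on the bench.

Things in the scene. Friction and masses are not known exactly. Their poses are not given: they have to be found in the camera images.
- head: planetary head, fixed to the bench, turned by any angle: aluminium disc 236 mm across, top 40 mm above the bench, fixed sun gear in the middle (80 mm across, top at 60 mm, centre bolt to 64.5 mm), three upright spindles 72 mm from its centre, 120 deg apart. Origin: centre of its underside, on the bench
- spindle_a: fixed upright spindle. Origin: top of seat collar (50 mm over bench), where a cog's underside rests; z up; x to the master rib (dot on tip). Splines 22 mm high, top 4 mm tapered: core 18 mm across, six ribs 60 deg apart to 13.5 mm from axis, master 9 mm, others 4 mm wide. Rod end above: 16 mm across, tip at 79 mm. Cog goes home with its x along this x (0.07 rad play); else it rests 18 to 22 mm up
- spindle_b: fixed upright spindle. Origin: top of seat collar (50 mm over bench), where a cog's underside rests; z up; x to the master rib (dot on tip). Splines 22 mm high, top 4 mm tapered: core 18 mm across, six ribs 60 deg apart to 13.5 mm from axis, master 9 mm, others 4 mm wide. Rod end above: 16 mm across, tip at 79 mm. Cog goes home with its x along this x (0.07 rad play); else it rests 18 to 22 mm up
- spindle_c: fixed upright spindle. Origin: top of seat collar (50 mm over bench), where a cog's underside rests; z up; x to the master rib (dot on tip). Splines 22 mm high, top 4 mm tapered: core 18 mm across, six ribs 60 deg apart to 13.5 mm from axis, master 9 mm, others 4 mm wide. Rod end above: 16 mm across, tip at 79 mm. Cog goes home with its x along this x (0.07 rad play); else it rests 18 to 22 mm up
- cog_1: new planet cog, flat on the bench, boss up, 0.34 kg. 18 teeth, 80 mm across; web 12 mm thick; boss 40 mm across, top 34 mm above underside. Bore: lands 10.3 mm from axis; six grooves 60 deg apart to 14.6 mm, one master 11 mm wide, five 6 mm wide. Origin: centre of underside; z up out of boss; x to the master groove (dark dot on boss top)
- cog_2: new planet cog, flat on the bench, boss up, 0.34 kg. 18 teeth, 80 mm across; web 12 mm thick; boss 40 mm across, top 34 mm above underside. Bore: lands 10.3 mm from axis; six grooves 60 deg apart to 14.6 mm, one master 11 mm wide, five 6 mm wide. Origin: centre of underside; z up out of boss; x to the master groove (dark dot on boss top)
- cog_3: new planet cog, flat on the bench, boss up, 0.34 kg. 18 teeth, 80 mm across; web 12 mm thick; boss 40 mm across, top 34 mm above underside. Bore: lands 10.3 mm from axis; six grooves 60 deg apart to 14.6 mm, one master 11 mm wide, five 6 mm wide. Origin: centre of underside; z up out of boss; x to the master groove (dark dot on boss top)
- worn_1: worn planet cog, same shape, size and mass as the new ones but with five of its teeth broken off; at the start it sits fully home, boss up, on one of the three spindles, without a spring. Origin: centre of the underside; z up out of the boss; x points to the master groove
- worn_2: worn planet cog, same shape, size and mass as the new ones but with five of its teeth broken off; at the start it sits fully home, boss up, on one of the three spindles, without a spring. Origin: centre of the underside; z up out of the boss; x points to the master groove
- spring_1: stiff (as good as rigid) coil compression spring standing on end on the bench: 70 mm long, 29 mm across, 20 mm bore, 4.5 mm wire, closed ends, 0.09 kg. Origin: centre of its lower end; z along it
- spring_2: stiff (as good as rigid) coil compression spring standing on end on the bench: 70 mm long, 29 mm across, 20 mm bore, 4.5 mm wire, closed ends, 0.09 kg. Origin: centre of its lower end; z along it
- tray: open steel parts tray, fixed to the bench, outside 120 mm along its x and 200 mm along its y, 28 mm high, walls and floor about 3 mm thick; empty at the start. Origin: centre of its underside, on the bench
- amber_bottle: bystander: amber glass bottle, 54 mm across, 125 mm high. Origin: centre of its underside
- polish_jar: bystander: white jar, 66 mm across, 65 mm high. Origin: centre of its underside
- squeeze_bottle: bystander: clear plastic bottle, 60 mm across, 120 mm high. Origin: centre of its underside
Not all that is in view belongs to the job. What is shaped like the cog_2 but turquoise is not meant. What is shaped like the cog_3 but pink is not meant.

How it is judged:
By the outcome, as a careful person would: the job done as asked, in the order asked, and still so for the second after the job is handed in, with the robot touching nothing.
Of cog_1, cog_2, cog_3 only 2 to 3 are there at a start; the rules pass over those that are not, and their reading is None.
Of worn_1, worn_2 only 1 to 2 are there at a start; the rules pass over those that are not, and their reading is None.
At some moment in a run one of cog_1, cog_2, cog_3 may be knocked a few centimetres aside while the robot is not near it.
It also fails if it takes over 210 s, if anything falls off the work surface, if the arm or the gripper's body presses on something with over 40 N, if the wrist force passes 120 N, or if a joint passes its speed limit or range.

## Working session

There is one attempt and no reset: what is moved stays moved. The work goes in short steps, Python scripts to look and compute and a tool call to move; the robot and the scene stay as the last step left them, time stands still between calls to the robot, and variables do not carry over. Pictures are saved under pics/ and viewed, about 12 in all and at most 16, crops included, and the job is handed in when it is done.

Besides the shell and the picture viewer there is one more tool, called after ">>>" as name(argument=value, ...) on one line, values as JSON. play_rows: Moves the arm, as the interface text tells. Its arguments: {"type":"object","properties":{"increments":{"type":"array"}},"required":["increments"]}

```bash
ls; mkdir -p pics; cat > h.py <<'E'
import numpy as np, cv2
from plant import manip
def w(cam,p):
    T=np.array(manip.get_calibration(cam)["T"]); return (T@np.r_[p,1])[:3]
def px2w(cam,u,v,z,c=None):
    c=c or manip.get_calibration(cam);T=np.array(c["T"])
    d=T[:3,:3]@np.array([(u-c["cx"])/c["fx"],(v-c["cy"])/c["fy"],1]); o=T[:3,3]
    return o+d*(z-o[2])/d[2]
def proj(cam,p,c=None):
    c=c or manip.get_calibration(cam);q=np.linalg.inv(np.array(c["T"]))@np.r_[p,1]
    return np.array([c["fx"]*q[0]/q[2]+c["cx"],c["fy"]*q[1]/q[2]+c["cy"]])
E
python3 - <<'E'
from h import *
s=manip.state();print(s)
for n in("top","side"):
    f=manip.grab_frame(n);cv2.imwrite(f"pics/{n}0.png",f)
c=manip.get_calibration("top");print(c)
for q in["head","spindle_a","cog_1","worn_1","spring_1","tray","amber_bottle","polish_jar","squeeze_bottle"]:
    for r in manip.tip_of(q,"top"):
        print(q,round(r["p"],2),w("top",r["xyz"]).round(3),proj("top",w("top",r["xyz"])).round())
print(manip.state()["time"])
E
```

```text
pics
{'time': 0.0, 'joint_pos': array([ 1.20500299e+00,  5.33324804e-02,  1.61429861e+00,  3.41322303e-05,
        1.47600036e+00, -1.18945790e-01]), 'joint_vel': array([-0.00086094, -0.00081972,  0.0003753 , -0.00064406, -0.00091095,
        0.00042352]), 'joint_efforts': array([-4.30780165e-04, -3.93665814e+01, -3.70183575e+01, -2.80497972e-05,
        6.93685783e-03, -1.04534612e-05]), 'tool_pos': array([0.15258238, 0.60580676, 0.40347502]), 'tool_rot': array([-2.61150498e-04,  1.23112208e-01,  9.92392233e-01, -9.85525840e-04]), 'contact_force': array([ 0.06082272, -0.84405894, -0.06170691]), 'ft_torque': array([-0.00979553, -0.01062962, -0.01591975]), 'gripper_width': 1.0029776047990155}
{'fx': 445.0206866421633, 'fy': 445.0206866421633, 'cx': 284.49237673166095, 'cy': 212.09567618176837, 'T': array([[ 0.00692766, -0.99245366,  0.12242446,  0.35517183],
       [-0.99987717, -0.00515362,  0.01480163, -0.03191098],
       [-0.014059  , -0.12251197, -0.99236745,  1.23061143],
       [ 0.        ,  0.        ,  0.        ,  1.        ]])}
head 0.56 [0.573 0.006 0.   ] [278. 189.]
spindle_a 0.81 [0.631 0.045 0.05 ] [263. 164.]
spindle_a 0.63 [ 0.579 -0.063  0.047] [303. 184.]
cog_1 0.86 [ 0.418 -0.377 -0.001] [416. 245.]
cog_1 0.83 [ 0.25  -0.441 -0.001] [442. 307.]
cog_1 0.72 [0.555 0.336 0.002] [160. 194.]
cog_1 0.66 [0.416 0.262 0.001] [185. 244.]
cog_1 0.57 [ 0.353  0.388 -0.002] [139. 267.]
worn_1 0.7 [ 0.574 -0.057  0.053] [301. 185.]
spring_1 0.7 [0.46  0.393 0.001] [138. 228.]
spring_1 0.4 [ 0.399 -0.254  0.   ] [372. 252.]
tray 0.88 [ 0.592 -0.314  0.   ] [392. 182.]
tray 0.22 [ 0.689  0.394 -0.001] [142. 148.]
amber_bottle 0.71 [ 0.747  0.261 -0.002] [189. 129.]
polish_jar 0.95 [ 0.687  0.392 -0.001] [143. 149.]
squeeze_bottle 0.6 [ 0.747 -0.202 -0.003] [351. 129.]
0.55
```

View pics/top0.png

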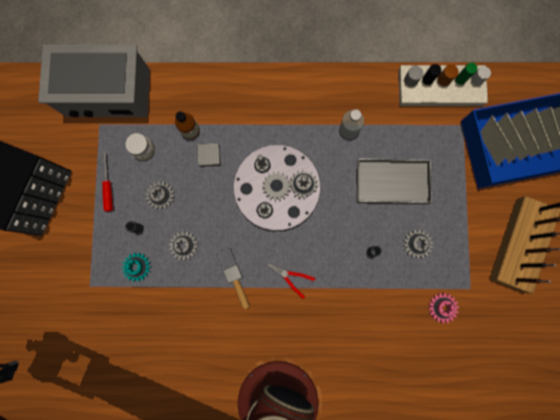

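View pics/side0.png

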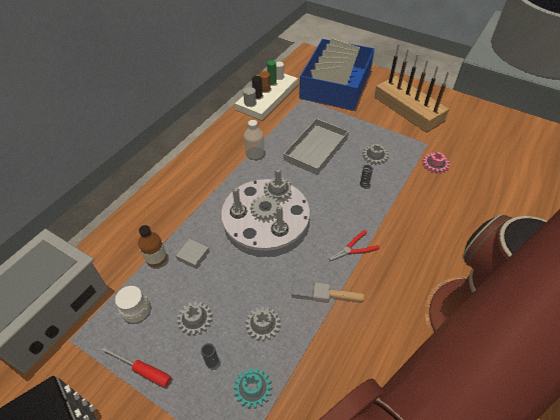

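The top view shows one worn cog on the spindle at px (303,184), with three new cogs at (160,194), (183,246) and (418,243). Springs are at (135,228) and (373,252), and the tray at (393,182). The side view agrees. I'll move over the head next.

>>> play_rows(increments=[{"offset":[-138.5,-120,0],"twist":0,"grip":1},{"offset":[-138.5,-120,0],"twist":0,"grip":1},{"offset":[-138.5,-120,0],"twist":0,"grip":1},{"offset":[-138.5,-120,0],"twist":0,"grip":1},{"offset":[-138.5,-120,0],"twist":0,"grip":1}])

```text
time: 0.97
tool_pos: [0.2594, 0.4529, 0.4047]
tool_rot: [0.001, 0.124, 0.992, -0.0]
contact_force: [-0.1, 0.2, -0.4]
gripper_width: 1.001
```

>>> play_rows(increments=[{"offset":[-138.5,-120,0],"twist":0,"grip":1},{"offset":[-138.5,-120,0],"twist":0,"grip":1},{"offset":[-138.5,-120,0],"twist":0,"grip":1},{"offset":[-138.5,-120,0],"twist":0,"grip":1},{"offset":[-138.5,-120,0],"twist":0,"grip":1}])

```text
time: 1.38
tool_pos: [0.3644, 0.3025, 0.405]
tool_rot: [0.001, 0.125, 0.992, -0.0]
contact_force: [0.1, -0.8, -0.7]
gripper_width: 1.002
```

>>> play_rows(increments=[{"offset":[-138.5,-120,0],"twist":0,"grip":1},{"offset":[-138.5,-120,0],"twist":0,"grip":1},{"offset":[-138.5,-120,0],"twist":0,"grip":1},{"offset":[-138.5,-120,0],"twist":0,"grip":1},{"offset":[-138.5,-120,0],"twist":0,"grip":1}])

```text
time: 1.8
tool_pos: [0.4694, 0.152, 0.4051]
tool_rot: [0.001, 0.125, 0.992, -0.001]
contact_force: [-0.0, -0.3, 0.6]
gripper_width: 0.997
```

>>> play_rows(increments=[{"offset":[-138.5,-120,0],"twist":-0.247,"grip":1},{"offset":[-138.5,-120,0],"twist":-0.247,"grip":1},{"offset":[-138.5,-120,0],"twist":-0.247,"grip":1},{"offset":[-138.5,-120,0],"twist":-0.247,"grip":1},{"offset":[-138.5,-120,0],"twist":-0.247,"grip":1}])

```text
time: 2.22
tool_pos: [0.5742, 0.0019, 0.4048]
tool_rot: [0.001, 0.001, 1.0, -0.001]
contact_force: [-0.4, 0.3, 0.0]
gripper_width: 1.001
```

```bash
python3 - <<'E'
from h import *
s=manip.state();print(s['time'],s['tool_pos'],s['tool_rot'],s['joint_pos'].round(2))
c=manip.get_calibration("wrist");print(c)
f=manip.grab_frame("wrist");cv2.imwrite("pics/w1.png",f)
for q in["spindle_a","worn_1","head"]:
    for r in manip.tip_of(q,"wrist"):
        p=(np.array(c["T"])@np.r_[r["xyz"],1])[:3]; print(q,round(r["p"],2),p.round(4),proj("wrist",p,c).round())
E
```

```text
2.2167 [0.57416008 0.001879   0.40482723] [ 5.02467999e-04  1.26773020e-03  9.99998885e-01 -6.09217793e-04] [-0.13 -0.07  1.73 -0.    1.48 -1.69]
{'fx': 329.31276395177645, 'fy': 329.31276395177645, 'cx': 279.5809991210384, 'cy': 207.90886525207245, 'T': array([[ 0.00193611,  0.96522054,  0.26142982,  0.50900283],
       [ 0.99999607, -0.00133927, -0.00246113,  0.00265348],
       [-0.00202541,  0.26143356, -0.96521935,  0.37384481],
       [ 0.        ,  0.        ,  0.        ,  1.        ]])}
spindle_a 0.78 [ 0.5809 -0.0662  0.0503] [212. 193.]
spindle_a 0.65 [0.6339 0.0477 0.0497] [323. 242.]
worn_1 0.6 [ 0.5766 -0.0642  0.0512] [213. 189.]
head 0.83 [0.5733 0.0035 0.0037] [281. 177.]
head 0.41 [ 0.4103  0.2653 -0.0005] [538.  18.]
```

View pics/w1.png

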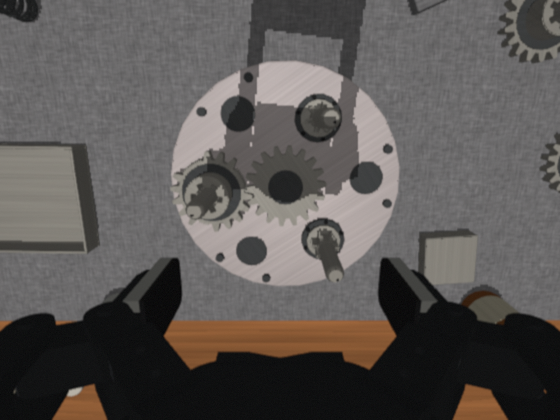

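The wrist view shows spindle tips near px (193,212), (337,276) and (333,119). The worn cog is on the left spindle and the disc outline is clear. I'll measure the head with the disc ellipse and the tips.

```bash
python3 - <<'E'
from h import *
from scipy.optimize import least_squares
f=cv2.imread("pics/w1.png");c=manip.get_calibration("wrist")
for p in[(193,212),(337,276),(333,119)]: print(px2w("wrist",*p,0.129,c).round(4))
# disc edge: sample radial gradient
g=cv2.GaussianBlur(cv2.cvtColor(f,cv2.COLOR_BGR2GRAY),(5,5),0).astype(float)
pts=[];c0=np.array([.5733,.0035])
for a in np.arange(0,360,3):
    d=np.array([np.cos(np.radians(a)),np.sin(np.radians(a))])
    rs=np.arange(.108,.128,.0003);uv=[proj("wrist",np.r_[c0+r*d,.04],c) for r in rs]
    v=cv2.remap(g.astype(np.float32),np.float32([[q[0] for q in uv]]),np.float32([[q[1] for q in uv]]),1)[0]
    dv=v[8:]-v[:-8]; i=dv.argmin()
    if dv[i]<-35: pts.append(c0+rs[i+4]*d)
P=np.array(pts)
s=least_squares(lambda x:np.hypot(P[:,0]-x[0],P[:,1]-x[1])-x[2],[*c0,.118],loss='soft_l1',f_scale=.001)
print(len(P),s.x.round(4),np.median(abs(s.fun)))
cv2.imwrite("pics/w1c.png",np.hstack([cv2.resize(f[y-30:y+30,x-30:x+30],(260,260),interpolation=cv2.INTER_CUBIC) for x,y in[(200,200),(330,265),(325,118)]]))
E
```

```text
[ 0.5766 -0.0613  0.129 ]
[0.6308 0.0522 0.129 ]
[0.5073 0.0438 0.129 ]
59 [0.571  0.0107 0.1164] 0.00021196354374768134
```

View pics/w1c.png

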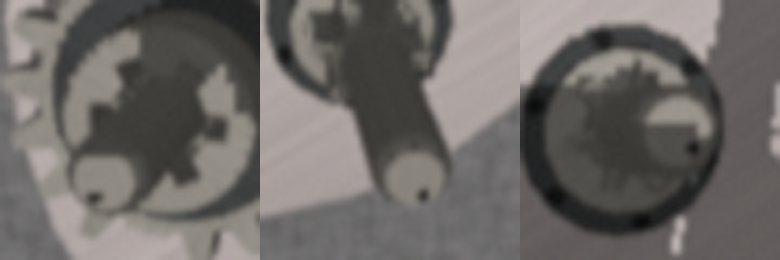

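>>> play_rows(increments=[{"offset":[-29,-62.5,75],"twist":0,"grip":0.7},{"offset":[-29,-62.5,75],"twist":0,"grip":0.7},{"offset":[-29,-62.5,75],"twist":0,"grip":0.7},{"offset":[-29,-62.5,75],"twist":0,"grip":0.7}])

```text
time: 2.75
tool_pos: [0.6004, -0.0575, 0.3249]
tool_rot: [-0.004, 0.0, 1.0, 0.001]
contact_force: [-0.5, 0.0, -0.3]
gripper_width: 0.703
```

```bash
cat >> h.py <<'E'
def look(name):
    s=manip.state();c=manip.get_calibration("wrist");f=manip.grab_frame("wrist");cv2.imwrite(f"pics/{name}.png",f)
    import pickle;pickle.dump(c,open(f"pics/{name}.pkl","wb"))
    q=s['tool_rot'];yaw=2*np.arctan2(q[1],q[2])
    print("t",round(s['time'],2),"tcp",s['tool_pos'].round(4),"q",q.round(4),"F",s['contact_force'].round(1),"w",round(s['gripper_width'],3),"j6",s['joint_pos'][5].round(2))
    return f,c
E
python3 - <<'E'
from h import *
f,c=look("w2")
p=proj("wrist",[.5762,-.0606,.129],c);print(p)
x,y=p.round().astype(int);x0=max(x-60,0);y0=max(y-60,0);print(x0,y0)
cv2.imwrite("pics/w2c.png",cv2.resize(f[y0:y0+120,x0:x0+120],None,fx=5,fy=5,interpolation=cv2.INTER_CUBIC))
E
```

```text
t 2.75 tcp [ 0.6004 -0.0575  0.3249] q [-3.9e-03  3.0e-04  1.0e+00  7.0e-04] F [-0.5  0.  -0.3] w 0.703 j6 -1.79
[272.02215911 204.04316797]
212 144
```

View pics/w2c.png

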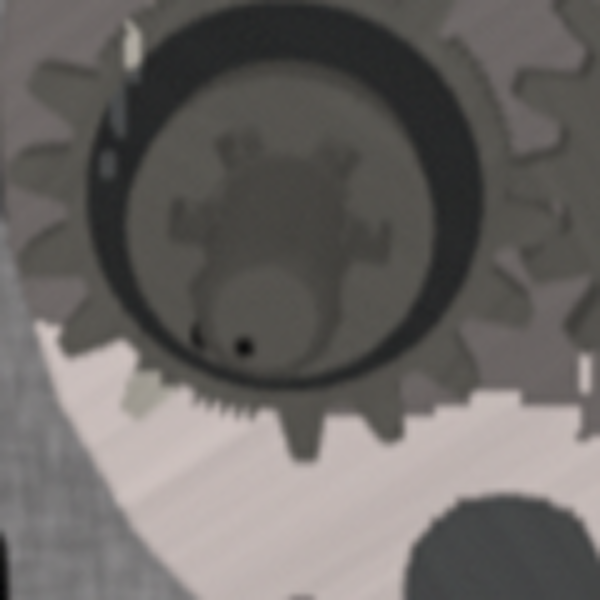

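>>> play_rows(increments=[{"offset":[0,0,0],"twist":0,"grip":0.7},{"offset":[0,0,0],"twist":0,"grip":0.7},{"offset":[0,0,0],"twist":0,"grip":0.7}])

```text
time: 3.05
tool_pos: [0.6018, -0.0561, 0.332]
tool_rot: [0.002, -0.001, 1.0, -0.0]
contact_force: [-0.1, 0.1, 0.6]
gripper_width: 0.698
```

```bash
cat >> h.py <<'E'
def dot(f,u,v,r=14,show=True):
    """centroid of darkest small blob near u,v"""
    u,v=int(u),int(v);s=6;p=cv2.resize(f[v-r:v+r,u-r:u+r],None,fx=s,fy=s,interpolation=cv2.INTER_CUBIC)
    g=cv2.cvtColor(p,cv2.COLOR_BGR2GRAY).astype(float)
    bh=cv2.morphologyEx(g.astype(np.uint8),cv2.MORPH_BLACKHAT,cv2.getStructuringElement(2,(25,25)))
    m=bh.max();n,l,st,ce=cv2.connectedComponentsWithStats((bh>m*.5).astype(np.uint8));k=l.flat[bh.argmax()]
    return (ce[k]+.5)/s-.5+[u-r,v-r],m,st[k][4]/s/s
E
python3 - <<'E'
from h import *
f,c=look("w3")
p=proj("wrist",[.5776,-.0637,.129],c);print(p)
print(dot(f,*(p+[-4,6])))
x,y=p.astype(int);g=cv2.cvtColor(f[y-30:y+30,x-30:x+30],cv2.COLOR_BGR2GRAY)
g=cv2.resize(g,None,fx=6,fy=6,interpolation=cv2.INTER_CUBIC)
h=cv2.HoughCircles(g,cv2.HOUGH_GRADIENT,1,20,param1=40,param2=12,minRadius=50,maxRadius=90)
for q in h[0][:4]:
  uv=q[:2]/6+[x-30,y-30]; print(uv,q[2]/6,px2w("wrist",*uv,.129,c).round(4))
E
```

```text
t 3.05 tcp [ 0.6018 -0.0561  0.332 ] q [ 1.7e-03 -9.0e-04  1.0e+00 -3.0e-04] F [-0.1  0.1  0.6] w 0.698 j6 -1.79
[264.62581123 196.84436404]
(array([259.12777778, 203.13888889]), np.uint8(49), np.float64(5.0))
[242.91666698 200.58333206] 12.783333 [ 0.5797 -0.0754  0.129 ]
[257.25 206.25] 11.083333 [ 0.5828 -0.0677  0.129 ]
[247.75       186.91666603] 10.349999 [ 0.5722 -0.0726  0.129 ]
```

```bash
python3 - <<'E'
from h import *
for i in range(5):
    f,c=look("w4");d=dot(f,259,203);print(d[0].round(2),px2w("wrist",*d[0],.129,c).round(4),c["T"][:3,3].round(4),c["T"][:3,2].round(4))
E
```

```text
t 3.1 tcp [ 0.6018 -0.0562  0.3318] q [ 1.5e-03 -8.0e-04  1.0e+00 -3.0e-04] F [-0.  -0.3  0.2] w 0.7 j6 -1.79
[259.32 203.38] [ 0.5811 -0.0667  0.129 ] [ 0.5367 -0.0557  0.3006] [ 2.635e-01 -7.000e-04 -9.647e-01]
t 3.15 tcp [ 0.6018 -0.0564  0.3314] q [ 1.3e-03 -7.0e-04  1.0e+00 -2.0e-04] F [-0.6 -0.6  0.7] w 0.703 j6 -1.79
[259.62 203.79] [ 0.5811 -0.0667  0.129 ] [ 0.5367 -0.0559  0.3003] [ 2.630e-01 -7.000e-04 -9.648e-01]
t 3.2 tcp [ 0.6017 -0.0566  0.3311] q [ 1.e-03 -6.e-04  1.e+00 -2.e-04] F [-0.7 -0.7  0.5] w 0.7 j6 -1.79
[259.77 204.22] [ 0.5811 -0.0668  0.129 ] [ 0.5366 -0.056   0.3   ] [ 2.625e-01 -7.000e-04 -9.649e-01]
t 3.25 tcp [ 0.6017 -0.0567  0.3307] q [ 8.e-04 -5.e-04  1.e+00 -2.e-04] F [-0.5  0.6  0.3] w 0.7 j6 -1.79
[260.04 204.67] [ 0.5811 -0.0668  0.129 ] [ 0.5365 -0.0562  0.2997] [ 2.620e-01 -7.000e-04 -9.651e-01]
t 3.3 tcp [ 0.6017 -0.0569  0.3304] q [ 5.e-04 -4.e-04  1.e+00 -1.e-04] F [-0.7  0.7  0.2] w 0.699 j6 -1.79
[260.33 204.95] [ 0.5811 -0.0667  0.129 ] [ 0.5365 -0.0563  0.2994] [ 2.615e-01 -7.000e-04 -9.652e-01]
```

>>> play_rows(increments=[{"offset":[24,-7.5,0],"twist":0,"grip":0.75},{"offset":[24,-7.5,20],"twist":0,"grip":0.75},{"offset":[24,-7.5,50],"twist":0,"grip":0.75},{"offset":[24,-7.5,80],"twist":0,"grip":0.75},{"offset":[24,-7.5,92],"twist":0,"grip":0.75}])

```text
time: 3.77
tool_pos: [0.5759, -0.0645, 0.2334]
tool_rot: [-0.003, 0.0, 1.0, 0.001]
contact_force: [-0.4, 0.4, -0.3]
gripper_width: 0.751
```

>>> play_rows(increments=[{"offset":[0,0,0],"twist":0,"grip":0.75},{"offset":[0,0,0],"twist":0,"grip":0.75},{"offset":[0,0,0],"twist":0,"grip":0.75},{"offset":[0,0,0],"twist":0,"grip":0.75},{"offset":[0,0,0],"twist":0,"grip":0.75}])

```text
time: 4.18
tool_pos: [0.5785, -0.0649, 0.2399]
tool_rot: [0.002, -0.0, 1.0, -0.0]
contact_force: [-0.0, 0.6, -0.4]
gripper_width: 0.749
```

>>> play_rows(increments=[{"offset":[0,0,0],"twist":0,"grip":0.3},{"offset":[0,0,0],"twist":0,"grip":0.3},{"offset":[0,0,0],"twist":0,"grip":0.3},{"offset":[0,0,0],"twist":0,"grip":0.3},{"offset":[0,0,0],"twist":0,"grip":0.3}])

```text
time: 4.6
tool_pos: [0.5782, -0.065, 0.2391]
tool_rot: [0.001, -0.0, 1.0, -0.0]
contact_force: [-1.0, 0.1, 6.1]
gripper_width: 0.437
```

```bash
python3 - <<'E'
from h import *
f,c=look("w5");print(manip.state()['ft_torque'])
E
```

```text
t 4.6 tcp [ 0.5782 -0.065   0.2391] q [ 9.e-04 -1.e-04  1.e+00 -3.e-04] F [-1.   0.1  6.1] w 0.437 j6 -1.81
[-0.04894409  0.20304299 -0.00209986]
```

View pics/w5.png

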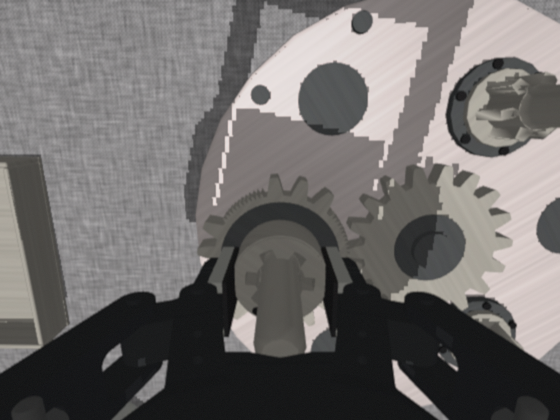

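>>> play_rows(increments=[{"offset":[0,0,-10],"twist":0,"grip":0.2},{"offset":[0,0,-25],"twist":0,"grip":0.2},{"offset":[0,0,-50],"twist":0,"grip":0.2},{"offset":[0,0,-80],"twist":0,"grip":0.2},{"offset":[0,0,-100],"twist":0,"grip":0.2}])

```text
time: 5.07
tool_pos: [0.5775, -0.0646, 0.3393]
tool_rot: [0.0, -0.0, 1.0, 0.0]
contact_force: [0.9, 0.1, -3.3]
gripper_width: 0.436
```

>>> play_rows(increments=[{"offset":[0,0,0],"twist":0,"grip":0.2},{"offset":[-5,-30,0],"twist":0,"grip":0.2},{"offset":[-10,-70,0],"twist":0,"grip":0.2},{"offset":[-14,-110,0],"twist":0,"grip":0.2},{"offset":[-14,-150,0],"twist":0,"grip":0.2}])

```text
time: 5.48
tool_pos: [0.5912, -0.2157, 0.335]
tool_rot: [-0.002, -0.001, 1.0, 0.001]
contact_force: [0.7, 0.3, -3.8]
gripper_width: 0.436
```

>>> play_rows(increments=[{"offset":[0,-40,0],"twist":0,"grip":0.2},{"offset":[0,-80,0],"twist":0,"grip":0.2},{"offset":[0,-97,0],"twist":0,"grip":0.2},{"offset":[0,-97,0],"twist":0,"grip":0.2},{"offset":[0,-97,0],"twist":0,"grip":0.2}])

```text
time: 5.9
tool_pos: [0.591, -0.3123, 0.335]
tool_rot: [-0.002, 0.001, 1.0, 0.002]
contact_force: [-0.6, 0.8, -3.8]
gripper_width: 0.438
```

```bash
python3 - <<'E'
from h import *
f,c=look("w6")
for q in["tray","worn_1"]:
    for r in manip.tip_of(q,"wrist"):
        p=(np.array(c["T"])@np.r_[r["xyz"],1])[:3]; print(q,round(r["p"],2),p.round(4),proj("wrist",p,c).round())
E
```

```text
t 5.9 tcp [ 0.591  -0.3123  0.335 ] q [-1.6e-03  9.0e-04  1.0e+00  1.5e-03] F [-0.6  0.8 -3.8] w 0.438 j6 -2.17
tray 0.68 [ 5.961e-01 -3.185e-01  5.000e-04] [271. 197.]
worn_1 0.97 [ 0.5882 -0.3105  0.1485] [281. 248.]
```

View pics/w6.png

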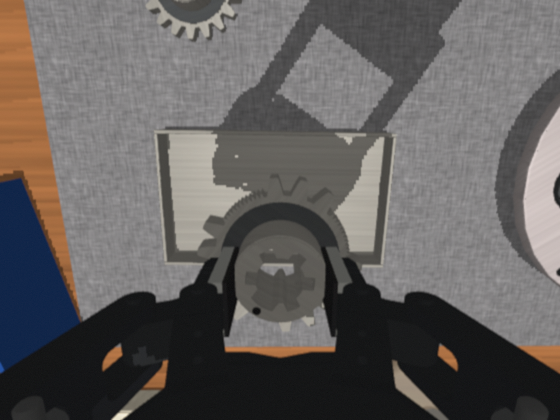

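>>> play_rows(increments=[{"offset":[-4,-5,30],"twist":0,"grip":0.2},{"offset":[-4,-5,70],"twist":0,"grip":0.2},{"offset":[-4,-5,105],"twist":0,"grip":0.2},{"offset":[-4,-5,130],"twist":0,"grip":0.2},{"offset":[-4,-5,135],"twist":0,"grip":0.2}])

```text
time: 6.47
tool_pos: [0.5935, -0.3135, 0.1955]
tool_rot: [-0.005, -0.001, 1.0, 0.003]
contact_force: [-0.8, 1.4, -4.4]
gripper_width: 0.441
```

>>> play_rows(increments=[{"offset":[0,0,4],"twist":0,"grip":0.2},{"offset":[0,0,8],"twist":0,"grip":0.2},{"offset":[0,0,8],"twist":0,"grip":0.2},{"offset":[0,0,8],"twist":0,"grip":0.2},{"offset":[0,0,8],"twist":0,"grip":0.2}])

```text
time: 6.88
tool_pos: [0.5965, -0.3172, 0.1971]
tool_rot: [0.002, -0.0, 1.0, -0.001]
contact_force: [0.1, 0.4, -4.1]
gripper_width: 0.435
```

>>> play_rows(increments=[{"offset":[0,0,3],"twist":0,"grip":0.2},{"offset":[0,0,4],"twist":0,"grip":0.2},{"offset":[0,0,4],"twist":0,"grip":0.2},{"offset":[0,0,4],"twist":0,"grip":0.2}])

```text
time: 7.22
tool_pos: [0.5962, -0.3171, 0.1922]
tool_rot: [0.001, -0.0, 1.0, -0.001]
contact_force: [-0.5, 1.7, 3.1]
gripper_width: 0.437
```

>>> play_rows(increments=[{"offset":[0,0,0],"twist":0,"grip":0.75},{"offset":[0,0,0],"twist":0,"grip":0.75},{"offset":[0,0,0],"twist":0,"grip":0.75},{"offset":[0,0,-10],"twist":0,"grip":0.75},{"offset":[0,0,-40],"twist":0,"grip":0.75}])

```text
time: 7.63
tool_pos: [0.5937, -0.3155, 0.2256]
tool_rot: [-0.004, -0.0, 1.0, 0.003]
contact_force: [-1.1, 0.8, -0.3]
gripper_width: 0.755
```

>>> play_rows(increments=[{"offset":[30,-10,-30],"twist":0,"grip":0.75},{"offset":[70,-23,-60],"twist":0,"grip":0.75},{"offset":[110,-37,-67],"twist":0,"grip":0.75},{"offset":[150,-50,-67],"twist":0,"grip":0.75},{"offset":[177,-60,-67],"twist":0,"grip":0.75}])

```text
time: 8.05
tool_pos: [0.4175, -0.3772, 0.3005]
tool_rot: [0.001, -0.001, 1.0, -0.002]
contact_force: [0.1, -0.5, -0.4]
gripper_width: 0.749
```

>>> play_rows(increments=[{"offset":[0,0,0],"twist":0,"grip":0.75},{"offset":[0,0,0],"twist":0,"grip":0.75},{"offset":[0,0,0],"twist":0,"grip":0.75},{"offset":[0,0,0],"twist":0,"grip":0.75},{"offset":[0,0,0],"twist":0,"grip":0.75}])

```text
time: 8.47
tool_pos: [0.4197, -0.3764, 0.2978]
tool_rot: [0.0, -0.001, 1.0, 0.0]
contact_force: [0.2, -0.4, 0.0]
gripper_width: 0.75
```

```bash
python3 - <<'E'
from h import *
f,c=look("w7")
for q in["cog_1","worn_1","spring_1"]:
    for r in manip.tip_of(q,"wrist"):
        p=(np.array(c["T"])@np.r_[r["xyz"],1])[:3]; print(q,round(r["p"],2),p.round(4),proj("wrist",p,c).round())
E
```

```text
t 8.47 tcp [ 0.4197 -0.3764  0.2978] q [ 1.e-04 -9.e-04  1.e+00  0.e+00] F [ 0.2 -0.4  0. ] w 0.75 j6 -2.44
cog_1 0.6 [ 0.4178 -0.3809 -0.001 ] [274. 197.]
spring_1 0.55 [ 0.3996 -0.2575 -0.0019] [423. 176.]
```

View pics/w7.png

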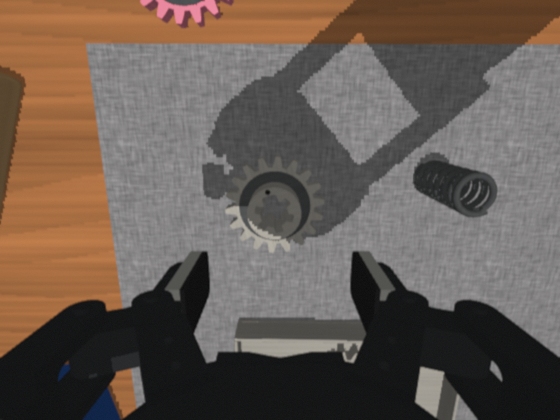

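```bash
cat >> h.py <<'E'
import pickle
def rect(name,cx,cy,z,half=.03,s=8000):
    """metric top-down patch: row ~ +x world, col ~ +y world, s px per m"""
    f=cv2.imread(f"pics/{name}.png");c=pickle.load(open(f"pics/{name}.pkl","rb"))
    a=np.array([[-1,-1],[-1,1],[1,1],[1,-1]])*half
    src=np.float32([proj("wrist",[cx+p[0],cy+p[1],z],c) for p in a])
    n=int(2*half*s);dst=np.float32([[ (p[1]+half)*s,(p[0]+half)*s] for p in a])
    return cv2.warpPerspective(f,cv2.getPerspectiveTransform(src,dst),(n,n),flags=cv2.INTER_CUBIC)
E
python3 - <<'E'
from h import *
A=rect("w7",.418,-.380,.034); B=rect("w6",.591,-.3123,.335-.155); C=rect("w5",.5782,-.065,.0841)
cv2.imwrite("pics/r1.png",cv2.resize(np.hstack([A,B,C]),(786,262)))
E
```

```text
(no output)
```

View pics/r1.png

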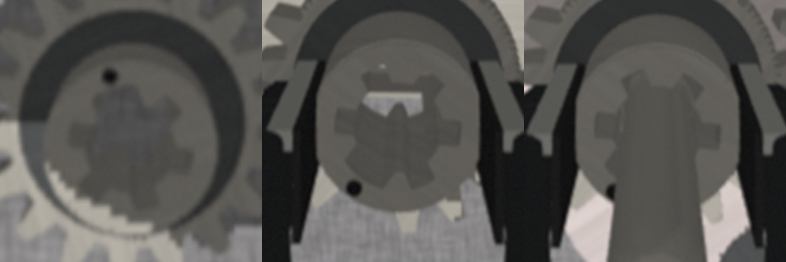

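>>> play_rows(increments=[{"offset":[-2,-4,0],"twist":0.6,"grip":0.75},{"offset":[-2,-4,0],"twist":0.6,"grip":0.75},{"offset":[-2,-4,0],"twist":0.6,"grip":0.75},{"offset":[-2,-4,0],"twist":0.6,"grip":0.75},{"offset":[-2,-4,0],"twist":0.6,"grip":0.75}])

```text
time: 9.08
tool_pos: [0.4211, -0.3806, 0.2975]
tool_rot: [-0.0, 0.298, 0.955, 0.0]
contact_force: [-0.4, 0.8, 0.3]
gripper_width: 0.75
```

>>> play_rows(increments=[{"offset":[0,0,0],"twist":0.6,"grip":0.75},{"offset":[0,0,0],"twist":0.6,"grip":0.75},{"offset":[0,0,0],"twist":0.6,"grip":0.75},{"offset":[0,0,0],"twist":0.6,"grip":0.75},{"offset":[0,0,0],"twist":0.6,"grip":0.75}])

```text
time: 9.5
tool_pos: [0.4211, -0.3806, 0.2976]
tool_rot: [-0.0, 0.567, 0.824, 0.0]
contact_force: [1.1, -0.0, 0.2]
gripper_width: 0.749
```

>>> play_rows(increments=[{"offset":[0,0,0],"twist":0.6,"grip":0.75},{"offset":[0,0,0],"twist":0.6,"grip":0.75},{"offset":[0,0,0],"twist":0.6,"grip":0.75},{"offset":[0,0,0],"twist":0.6,"grip":0.75},{"offset":[0,0,0],"twist":0.6,"grip":0.75}])

```text
time: 9.92
tool_pos: [0.4211, -0.3806, 0.2976]
tool_rot: [-0.0, 0.785, 0.62, -0.0]
contact_force: [-0.1, 0.0, -0.6]
gripper_width: 0.746
```

>>> play_rows(increments=[{"offset":[0,0,0],"twist":0.46,"grip":0.75},{"offset":[0,0,0],"twist":0.46,"grip":0.75},{"offset":[0,0,0],"twist":0.46,"grip":0.75},{"offset":[0,0,0],"twist":0.46,"grip":0.75},{"offset":[0,0,40],"twist":0.46,"grip":0.75}])

```text
time: 10.33
tool_pos: [0.4237, -0.3836, 0.2662]
tool_rot: [0.008, 0.905, 0.426, 0.002]
contact_force: [1.6, -2.1, 1.4]
gripper_width: 0.753
```

>>> play_rows(increments=[{"offset":[0,0,30],"twist":0,"grip":0.75},{"offset":[0,0,50],"twist":0,"grip":0.75},{"offset":[0,0,50],"twist":0,"grip":0.75},{"offset":[0,0,50],"twist":0,"grip":0.75},{"offset":[0,0,50],"twist":0,"grip":0.75}])

```text
time: 10.75
tool_pos: [0.4214, -0.3813, 0.2092]
tool_rot: [0.001, 0.904, 0.427, 0.0]
contact_force: [-0.4, 0.1, 0.8]
gripper_width: 0.752
```

```bash
python3 - <<'E'
from h import *
f,c=look("w8")
A=rect("w8",.4214,-.381,.034);cv2.imwrite("pics/r2.png",A)
print(proj("wrist",[.4214,-.381,.034],c))
E
```

```text
t 10.75 tcp [ 0.4214 -0.3813  0.2092] q [1.100e-03 9.043e-01 4.269e-01 3.000e-04] F [-0.4  0.1  0.8] w 0.752 j6 -0.18
[277.88352453 263.57949337]
```

>>> play_rows(increments=[{"offset":[0,0,15],"twist":0,"grip":0.75},{"offset":[0,0,19.5],"twist":0,"grip":0.75},{"offset":[0,0,19.5],"twist":0,"grip":0.75},{"offset":[0,0,19.5],"twist":0,"grip":0.75},{"offset":[0,0,19.5],"twist":0,"grip":0.2}])

```text
time: 11.22
tool_pos: [0.421, -0.3811, 0.1893]
tool_rot: [0.001, 0.904, 0.427, 0.0]
contact_force: [-0.0, -0.6, -0.5]
gripper_width: 0.626
```

>>> play_rows(increments=[{"offset":[0,0,0],"twist":0,"grip":0.2},{"offset":[0,0,0],"twist":0,"grip":0.2},{"offset":[0,0,0],"twist":0,"grip":0.2},{"offset":[0,0,0],"twist":0,"grip":0.2},{"offset":[0,0,0],"twist":0,"grip":0.2}])

```text
time: 11.63
tool_pos: [0.4211, -0.3812, 0.1896]
tool_rot: [0.001, 0.904, 0.427, 0.0]
contact_force: [-0.9, 0.5, 5.9]
gripper_width: 0.438
```

>>> play_rows(increments=[{"offset":[0,0,-20],"twist":0,"grip":0.2},{"offset":[0,0,-60],"twist":-0.12,"grip":0.2},{"offset":[0,0,-100],"twist":-0.24,"grip":0.2},{"offset":[0,0,-140],"twist":-0.36,"grip":0.2},{"offset":[0,0,-146],"twist":-0.48,"grip":0.2}])

```text
time: 12.05
tool_pos: [0.422, -0.3821, 0.3429]
tool_rot: [0.007, 0.775, 0.632, 0.0]
contact_force: [0.9, -0.9, -0.9]
gripper_width: 0.435
```

>>> play_rows(increments=[{"offset":[0,0,0],"twist":-0.6,"grip":0.2},{"offset":[0,0,0],"twist":-0.6,"grip":0.2},{"offset":[0,0,0],"twist":-0.6,"grip":0.2},{"offset":[0,0,0],"twist":-0.6,"grip":0.2},{"offset":[0,0,0],"twist":-0.6,"grip":0.2}])

```text
time: 12.47
tool_pos: [0.4204, -0.3804, 0.3332]
tool_rot: [-0.001, 0.554, 0.833, 0.0]
contact_force: [1.1, -0.1, -3.4]
gripper_width: 0.438
```

>>> play_rows(increments=[{"offset":[0,0,0],"twist":-0.6,"grip":0.2},{"offset":[0,0,0],"twist":-0.6,"grip":0.2},{"offset":[0,0,0],"twist":-0.6,"grip":0.2},{"offset":[0,0,0],"twist":-0.6,"grip":0.2},{"offset":[0,0,0],"twist":-0.6,"grip":0.2}])

```text
time: 12.88
tool_pos: [0.4204, -0.3805, 0.3331]
tool_rot: [-0.001, 0.283, 0.959, 0.0]
contact_force: [0.2, -0.5, -2.9]
gripper_width: 0.435
```

>>> play_rows(increments=[{"offset":[0,0,0],"twist":-0.58,"grip":0.2},{"offset":[0,0,0],"twist":-0.58,"grip":0.2},{"offset":[0,0,0],"twist":-0.58,"grip":0.2},{"offset":[0,0,0],"twist":-0.58,"grip":0.2},{"offset":[0,0,0],"twist":-0.58,"grip":0.2}])

```text
time: 13.3
tool_pos: [0.4204, -0.3805, 0.3331]
tool_rot: [-0.001, -0.003, 1.0, 0.001]
contact_force: [0.1, 0.4, -3.2]
gripper_width: 0.435
```

```bash
python3 - <<'E'
from h import *
print({k:np.round(v,3) for k,v in manip.state().items() if k in('time','tool_pos','tool_rot','joint_pos','gripper_width','contact_force')})
E
```

```text
{'time': np.float64(13.3), 'joint_pos': array([-0.867, -0.03 ,  1.818,  0.   ,  1.355, -2.443]), 'tool_pos': array([ 0.42 , -0.38 ,  0.333]), 'tool_rot': array([-0.001, -0.003,  1.   ,  0.001]), 'contact_force': array([ 0.106,  0.417, -3.168]), 'gripper_width': np.float64(0.435)}
```

>>> play_rows(increments=[{"offset":[-15,30,0],"twist":0,"grip":0.2},{"offset":[-35,70,0],"twist":0,"grip":0.2},{"offset":[-52,104,-2],"twist":0,"grip":0.2},{"offset":[-70,140,-2],"twist":0,"grip":0.2},{"offset":[-87,174,-2],"twist":0,"grip":0.2}])

```text
time: 13.72
tool_pos: [0.5078, -0.2047, 0.3355]
tool_rot: [-0.0, 0.0, 1.0, 0.0]
contact_force: [0.6, -1.4, -2.6]
gripper_width: 0.44
```

>>> play_rows(increments=[{"offset":[-18,36,0],"twist":0,"grip":0.2},{"offset":[-36,71,0],"twist":0,"grip":0.2},{"offset":[-53,106,0],"twist":0,"grip":0.2},{"offset":[-71,141.5,0],"twist":0,"grip":0.2},{"offset":[-71,141.5,0],"twist":0,"grip":0.2}])

```text
time: 14.13
tool_pos: [0.58, -0.0598, 0.3355]
tool_rot: [0.0, -0.003, 1.0, 0.002]
contact_force: [-0.9, -1.2, -2.8]
gripper_width: 0.439
```

>>> play_rows(increments=[{"offset":[0,0,0],"twist":0,"grip":0.2},{"offset":[0,0,0],"twist":0,"grip":0.2},{"offset":[0,0,0],"twist":0,"grip":0.2},{"offset":[0,0,0],"twist":0,"grip":0.2},{"offset":[0,0,0],"twist":0,"grip":0.2}])

```text
time: 14.55
tool_pos: [0.5783, -0.0664, 0.3361]
tool_rot: [-0.0, 0.001, 1.0, -0.0]
contact_force: [0.3, 0.6, -3.3]
gripper_width: 0.439
```

```bash
cat >> h.py <<'E'
def hand(name,t,dxy=(0,0)):
    """boss top in hand: circle centre offset (mm, world x,y) from tcp + dot angle; also saves patch"""
    P=rect(name,t[0],t[1],t[2]-.155);cv2.imwrite(f"pics/{name}_h.png",P);return P
E
python3 - <<'E'
from h import *
f,c=look("w9");t=manip.state()['tool_pos']
A=hand("w9",t);B=hand("w6",[.591,-.3123,.335])
cv2.imwrite("pics/r3.png",cv2.resize(np.hstack([A,B]),(800,400)))
E
```

```text
t 14.55 tcp [ 0.5783 -0.0664  0.3361] q [-1.e-04  9.e-04  1.e+00 -0.e+00] F [ 0.3  0.6 -3.3] w 0.439 j6 -1.81
```

View pics/r3.png

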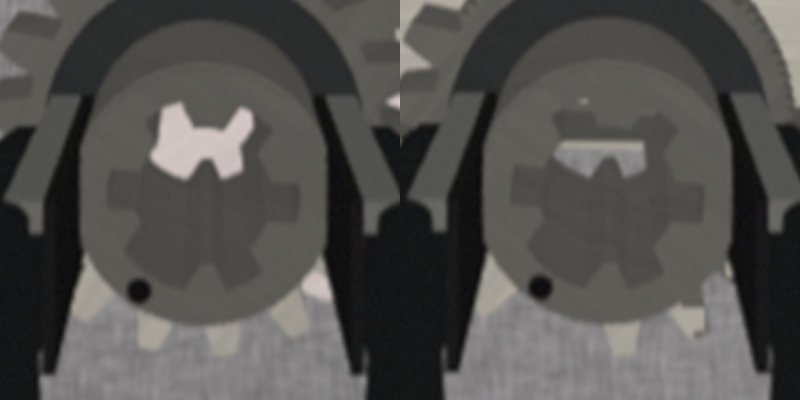

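>>> play_rows(increments=[{"offset":[0.7,0.5,0],"twist":0.015,"grip":0.2},{"offset":[0.7,0.5,0],"twist":0.015,"grip":0.2},{"offset":[0.7,0.5,10],"twist":0.015,"grip":0.2},{"offset":[0.7,0.5,20],"twist":0.015,"grip":0.2},{"offset":[0.7,0.5,30],"twist":0.015,"grip":0.2}])

```text
time: 15.02
tool_pos: [0.5777, -0.0647, 0.3048]
tool_rot: [-0.0, 0.007, 1.0, 0.0]
contact_force: [-0.3, 0.2, -3.1]
gripper_width: 0.435
```

>>> play_rows(increments=[{"offset":[0,0,15],"twist":0,"grip":0.2},{"offset":[0,0,30],"twist":0,"grip":0.2},{"offset":[0,0,38],"twist":0,"grip":0.2},{"offset":[0,0,38],"twist":0,"grip":0.2},{"offset":[0,0,38],"twist":0,"grip":0.2}])

```text
time: 15.43
tool_pos: [0.5777, -0.0646, 0.2671]
tool_rot: [-0.001, 0.007, 1.0, 0.0]
contact_force: [0.1, -0.3, -2.1]
gripper_width: 0.436
```

>>> play_rows(increments=[{"offset":[0,0,4],"twist":0,"grip":0.2},{"offset":[0,0,8],"twist":0,"grip":0.2},{"offset":[0,0,11],"twist":0,"grip":0.2},{"offset":[0,0,11],"twist":0,"grip":0.2},{"offset":[0,0,11],"twist":0,"grip":0.2}])

```text
time: 15.85
tool_pos: [0.5779, -0.0648, 0.2572]
tool_rot: [-0.0, 0.007, 1.0, -0.0]
contact_force: [-0.0, 0.2, -3.0]
gripper_width: 0.437
```

>>> play_rows(increments=[{"offset":[0,0,3],"twist":0,"grip":0.2},{"offset":[0,0,6],"twist":0,"grip":0.2},{"offset":[0,0,8],"twist":0,"grip":0.2},{"offset":[0,0,8],"twist":0,"grip":0.2},{"offset":[0,0,8],"twist":0,"grip":0.2}])

```text
time: 16.27
tool_pos: [0.5778, -0.0647, 0.2489]
tool_rot: [-0.0, 0.007, 1.0, 0.0]
contact_force: [0.0, 0.2, -2.8]
gripper_width: 0.431
```

>>> play_rows(increments=[{"offset":[0,0,3],"twist":0,"grip":0.2},{"offset":[0,0,6],"twist":0,"grip":0.2},{"offset":[0,0,9],"twist":0,"grip":0.2},{"offset":[0,0,10],"twist":0,"grip":0.2},{"offset":[0,0,10],"twist":0,"grip":0.2}])

```text
time: 16.68
tool_pos: [0.5781, -0.0648, 0.2397]
tool_rot: [-0.0, 0.007, 1.0, 0.0]
contact_force: [-1.7, 0.6, 1.4]
gripper_width: 0.431
```

>>> play_rows(increments=[{"offset":[0,0,0],"twist":0,"grip":0.75},{"offset":[0,0,0],"twist":0,"grip":0.75},{"offset":[0,0,0],"twist":0,"grip":0.75},{"offset":[0,0,-15],"twist":0,"grip":0.75},{"offset":[0,0,-50],"twist":0,"grip":0.75}])

```text
time: 17.1
tool_pos: [0.5759, -0.0643, 0.284]
tool_rot: [-0.005, 0.007, 1.0, 0.001]
contact_force: [0.5, -0.6, -1.2]
gripper_width: 0.749
```

>>> play_rows(increments=[{"offset":[0,0,-41],"twist":-0.015,"grip":0.75},{"offset":[-20,30,-41],"twist":-0.015,"grip":0.75},{"offset":[-45,63,-41],"twist":-0.015,"grip":0.75},{"offset":[-65,93,-41],"twist":-0.015,"grip":0.75},{"offset":[-79,112,-41],"twist":-0.015,"grip":0.75}])

```text
time: 17.52
tool_pos: [0.6599, 0.0485, 0.331]
tool_rot: [0.001, -0.001, 1.0, 0.0]
contact_force: [0.1, -0.2, -0.3]
gripper_width: 0.75
```

>>> play_rows(increments=[{"offset":[0,0,0],"twist":0,"grip":0.75},{"offset":[0,0,0],"twist":0,"grip":0.75},{"offset":[0,0,0],"twist":0,"grip":0.75},{"offset":[0,0,0],"twist":0,"grip":0.75},{"offset":[0,0,0],"twist":0,"grip":0.75}])

```text
time: 17.93
tool_pos: [0.6581, 0.045, 0.3302]
tool_rot: [-0.0, 0.001, 1.0, -0.0]
contact_force: [0.1, 0.1, 1.4]
gripper_width: 0.753
```

```bash
python3 - <<'E'
from h import *
f,c=look("wb")
E
```

```text
t 17.93 tcp [0.6581 0.045  0.3302] q [-1.e-04  6.e-04  1.e+00 -1.e-04] F [0.1 0.1 1.4] w 0.753 j6 -1.61
```

>>> play_rows(increments=[{"offset":[40,-3,0],"twist":0,"grip":0.75},{"offset":[80,-6,0],"twist":0,"grip":0.75},{"offset":[115,-8.6,0],"twist":0,"grip":0.75},{"offset":[124.5,-8.6,0],"twist":0,"grip":0.75},{"offset":[124.5,-8.6,0],"twist":0,"grip":0.75}])

```text
time: 18.4
tool_pos: [0.5319, 0.037, 0.3298]
tool_rot: [-0.0, 0.0, 1.0, 0.0]
contact_force: [-0.5, -0.2, -0.4]
gripper_width: 0.749
```

>>> play_rows(increments=[{"offset":[0,0,0],"twist":0,"grip":0.75},{"offset":[0,0,0],"twist":0,"grip":0.75},{"offset":[0,0,0],"twist":0,"grip":0.75},{"offset":[0,0,0],"twist":0,"grip":0.75},{"offset":[0,0,0],"twist":0,"grip":0.75}])

```text
time: 18.82
tool_pos: [0.5349, 0.0374, 0.3303]
tool_rot: [0.0, -0.0, 1.0, 0.0]
contact_force: [-0.5, -0.4, -0.0]
gripper_width: 0.748
```

```bash
python3 - <<'E'
from h import *
f,c=look("wc")
A=rect("w4",.5778,-.0648,.129,.012,20000);B=rect("wb",.6327,.047,.129,.012,20000);C=rect("wc",.5083,.0384,.129,.012,20000)
D=[rect(n,*p,.072,.018,20000) for n,p in(("wb",(.6327,.047)),("wc",(.5083,.0384)))]
D=[cv2.resize(d,(400,400)) for d in D]
top=cv2.resize(np.hstack([A,B,C]),(798,266)); cv2.imwrite("pics/r4.png",np.vstack([top,np.hstack(D)[:330,:798]]))
E
```

```text
t 18.82 tcp [0.5349 0.0374 0.3303] q [ 0.e+00 -1.e-04  1.e+00  0.e+00] F [-0.5 -0.4 -0. ] w 0.748 j6 -1.64
```

View pics/r4.png

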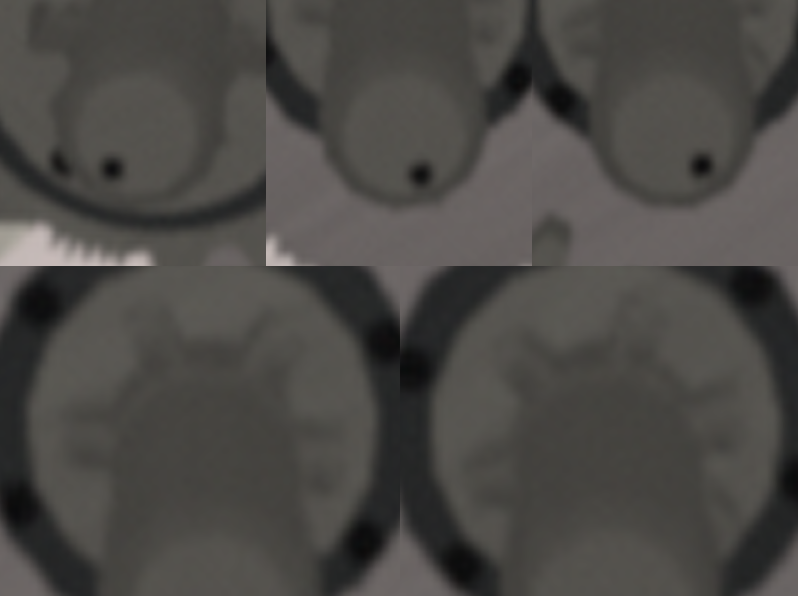

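>>> play_rows(increments=[{"offset":[20,35,6],"twist":0,"grip":0.75},{"offset":[38,70,15],"twist":0,"grip":0.75},{"offset":[57,105,25],"twist":0,"grip":0.75},{"offset":[75,140,30],"twist":0,"grip":0.75},{"offset":[93,175,30],"twist":0,"grip":0.75}])

```text
time: 19.28
tool_pos: [0.4397, 0.2136, 0.2987]
tool_rot: [-0.001, 0.0, 1.0, -0.0]
contact_force: [0.6, -0.4, -0.4]
gripper_width: 0.748
```

>>> play_rows(increments=[{"offset":[20,35,0],"twist":0,"grip":0.75},{"offset":[26,50,0],"twist":0,"grip":0.75},{"offset":[26,50,0],"twist":0,"grip":0.75},{"offset":[26,50,0],"twist":0,"grip":0.75},{"offset":[26,50,0],"twist":0,"grip":0.75}])

```text
time: 19.7
tool_pos: [0.4155, 0.262, 0.3002]
tool_rot: [0.0, 0.0, 1.0, -0.0]
contact_force: [0.5, -0.2, -0.7]
gripper_width: 0.754
```

>>> play_rows(increments=[{"offset":[0,0,0],"twist":0,"grip":0.75},{"offset":[0,0,0],"twist":0,"grip":0.75},{"offset":[0,0,0],"twist":0,"grip":0.75}])

```text
time: 19.95
tool_pos: [0.4156, 0.2616, 0.3002]
tool_rot: [0.0, 0.001, 1.0, -0.0]
contact_force: [0.5, -0.5, -0.1]
gripper_width: 0.755
```

```bash
python3 - <<'E'
from h import *
f,c=look("wd")
for q in["cog_1","spring_1"]:
    for r in manip.tip_of(q,"wrist"):
        p=(np.array(c["T"])@np.r_[r["xyz"],1])[:3]; print(q,round(r["p"],2),p.round(4),proj("wrist",p,c).round())
E
```

```text
t 19.95 tcp [0.4156 0.2616 0.3002] q [ 0.e+00  8.e-04  1.e+00 -0.e+00] F [ 0.5 -0.5 -0.1] w 0.755 j6 -1.16
cog_1 0.77 [0.3511 0.39   0.0014] [442. 120.]
cog_1 0.74 [ 0.4144  0.2678 -0.0006] [286. 198.]
cog_1 0.7 [5.505e-01 3.323e-01 5.000e-04] [354. 338.]
spring_1 0.65 [0.4638 0.3921 0.0007] [428. 253.]
```

>>> play_rows(increments=[{"offset":[-36,19,0],"twist":0,"grip":0.75},{"offset":[-72,38,0],"twist":0,"grip":0.75},{"offset":[-105,56,0],"twist":0,"grip":0.75},{"offset":[-139,74,0],"twist":0,"grip":0.75},{"offset":[-139,74,0],"twist":0,"grip":0.75}])

```text
time: 20.52
tool_pos: [0.5585, 0.338, 0.2982]
tool_rot: [0.0, 0.0, 1.0, 0.0]
contact_force: [-1.2, -0.5, -0.4]
gripper_width: 0.748
```

>>> play_rows(increments=[{"offset":[0,0,0],"twist":0,"grip":0.75},{"offset":[0,0,0],"twist":0,"grip":0.75},{"offset":[0,0,0],"twist":0,"grip":0.75},{"offset":[0,0,0],"twist":0,"grip":0.75}])

```text
time: 20.85
tool_pos: [0.5532, 0.336, 0.3008]
tool_rot: [0.0, -0.0, 1.0, 0.0]
contact_force: [0.2, -0.1, 0.2]
gripper_width: 0.751
```

```bash
python3 - <<'E'
from h import *
f,c=look("we")
for q in["cog_1","spring_1"]:
    for r in manip.tip_of(q,"wrist"):
        p=(np.array(c["T"])@np.r_[r["xyz"],1])[:3]; print(q,round(r["p"],2),p.round(4),proj("wrist",p,c).round())
A=rect("wd",.416,.262,.034,.04,10000);B=rect("we",.556,.336,.034,.04,10000)
cv2.imwrite("pics/r5.png",cv2.resize(np.hstack([A,B]),(800,400)))
E
```

```text
t 20.85 tcp [0.5532 0.336  0.3008] q [ 2.e-04 -1.e-04  1.e+00  1.e-04] F [ 0.2 -0.1  0.2] w 0.751 j6 -1.14
cog_1 0.64 [ 0.5534  0.3334 -0.0028] [276. 199.]
cog_1 0.61 [4.119e-01 2.679e-01 2.000e-04] [186.  11.]
spring_1 0.7 [0.4668 0.3894 0.0011] [348.  91.]
```

View pics/r5.png

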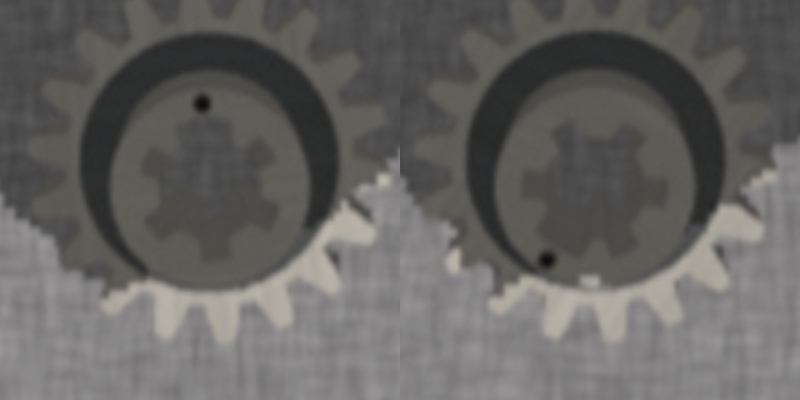

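>>> play_rows(increments=[{"offset":[0,-1.5,0],"twist":0.6,"grip":0.75},{"offset":[0,-1.5,0],"twist":0.6,"grip":0.75},{"offset":[0,-1.5,0],"twist":0.6,"grip":0.75},{"offset":[0,-1.5,0],"twist":0.6,"grip":0.75},{"offset":[0,-1.5,0],"twist":0.6,"grip":0.75}])

```text
time: 21.42
tool_pos: [0.5537, 0.3348, 0.3007]
tool_rot: [0.0, 0.298, 0.955, 0.0]
contact_force: [0.3, 0.0, 0.2]
gripper_width: 0.749
```

>>> play_rows(increments=[{"offset":[0,0,0],"twist":0.6,"grip":0.75},{"offset":[0,0,0],"twist":0.6,"grip":0.75},{"offset":[0,0,0],"twist":0.6,"grip":0.75},{"offset":[0,0,0],"twist":0.6,"grip":0.75},{"offset":[0,0,0],"twist":0.6,"grip":0.75}])

```text
time: 21.83
tool_pos: [0.5537, 0.3348, 0.3007]
tool_rot: [0.0, 0.567, 0.824, 0.0]
contact_force: [0.2, 0.9, 0.7]
gripper_width: 0.753
```

>>> play_rows(increments=[{"offset":[0,0,20],"twist":0.1,"grip":0.75},{"offset":[0,0,50],"twist":0.196,"grip":0.75},{"offset":[0,0,80],"twist":0.196,"grip":0.75},{"offset":[0,0,80],"twist":0.196,"grip":0.75},{"offset":[0,0,80],"twist":0.196,"grip":0.75}])

```text
time: 22.25
tool_pos: [0.5529, 0.3344, 0.2185]
tool_rot: [-0.001, 0.642, 0.766, -0.002]
contact_force: [-1.2, 0.0, 1.1]
gripper_width: 0.748
```

>>> play_rows(increments=[{"offset":[0,0,0],"twist":0,"grip":0.75},{"offset":[0,0,0],"twist":0,"grip":0.75},{"offset":[0,0,0],"twist":0,"grip":0.75}])

```text
time: 22.5
tool_pos: [0.5549, 0.3354, 0.2231]
tool_rot: [0.001, 0.643, 0.766, 0.002]
contact_force: [0.6, -0.2, -0.1]
gripper_width: 0.751
```

```bash
python3 - <<'E'
from h import *
f,c=look("wf")
for r in manip.tip_of("cog_1","wrist"):
        p=(np.array(c["T"])@np.r_[r["xyz"],1])[:3]; print(round(r["p"],2),p.round(4),proj("wrist",p,c).round())
E
```

```text
t 22.5 tcp [0.5549 0.3354 0.2231] q [0.001  0.6426 0.7662 0.0021] F [ 0.6 -0.2 -0.1] w 0.751 j6 0.25
0.72 [ 4.098e-01  2.676e-01 -4.000e-04] [ 38. 291.]
0.68 [ 0.5546  0.3353 -0.0016] [276. 230.]
```

>>> play_rows(increments=[{"offset":[0,0,15],"twist":0,"grip":0.75},{"offset":[0,0,31],"twist":0,"grip":0.75},{"offset":[0,0,31],"twist":0,"grip":0.75},{"offset":[0,0,31],"twist":0,"grip":0.75},{"offset":[0,0,31],"twist":0,"grip":0.2}])

```text
time: 23.02
tool_pos: [0.5541, 0.335, 0.1891]
tool_rot: [-0.0, 0.643, 0.766, -0.0]
contact_force: [0.5, 0.3, 0.2]
gripper_width: 0.624
```

>>> play_rows(increments=[{"offset":[0,0,0],"twist":0,"grip":0.2},{"offset":[0,0,0],"twist":0,"grip":0.2},{"offset":[0,0,0],"twist":0,"grip":0.2},{"offset":[0,0,0],"twist":0,"grip":0.2},{"offset":[0,0,0],"twist":0,"grip":0.2}])

```text
time: 23.43
tool_pos: [0.5545, 0.3352, 0.1904]
tool_rot: [0.0, 0.643, 0.766, 0.001]
contact_force: [-0.4, -0.0, 5.2]
gripper_width: 0.446
```

>>> play_rows(increments=[{"offset":[0,0,-20],"twist":0,"grip":0.2},{"offset":[0,0,-60],"twist":-0.12,"grip":0.2},{"offset":[0,0,-100],"twist":-0.24,"grip":0.2},{"offset":[0,0,-140],"twist":-0.36,"grip":0.2},{"offset":[0,0,-146],"twist":-0.48,"grip":0.2}])

```text
time: 23.85
tool_pos: [0.5555, 0.3357, 0.3435]
tool_rot: [0.004, 0.439, 0.898, 0.005]
contact_force: [1.9, 1.4, -2.0]
gripper_width: 0.443
```

>>> play_rows(increments=[{"offset":[0,0,0],"twist":-0.6,"grip":0.2},{"offset":[0,0,0],"twist":-0.6,"grip":0.2},{"offset":[0,0,0],"twist":-0.6,"grip":0.2},{"offset":[0,0,0],"twist":-0.6,"grip":0.2},{"offset":[0,0,0],"twist":-0.6,"grip":0.2}])

```text
time: 24.27
tool_pos: [0.5534, 0.3346, 0.3329]
tool_rot: [-0.001, 0.154, 0.988, -0.001]
contact_force: [-0.5, 0.3, -4.6]
gripper_width: 0.443
```

>>> play_rows(increments=[{"offset":[0,0,0],"twist":-0.316,"grip":0.2},{"offset":[0,0,0],"twist":-0.316,"grip":0.2},{"offset":[0,0,0],"twist":-0.316,"grip":0.2},{"offset":[0,0,0],"twist":-0.316,"grip":0.2},{"offset":[0,0,0],"twist":-0.316,"grip":0.2}])

```text
time: 24.68
tool_pos: [0.5536, 0.3347, 0.3335]
tool_rot: [-0.001, 0.001, 1.0, -0.001]
contact_force: [-0.8, 0.3, -3.7]
gripper_width: 0.442
```

>>> play_rows(increments=[{"offset":[6,-35,0],"twist":0,"grip":0.2},{"offset":[12,-75,0],"twist":0,"grip":0.2},{"offset":[18,-110,0],"twist":0,"grip":0.2},{"offset":[23,-150,0],"twist":0,"grip":0.2},{"offset":[28,-185,0],"twist":0,"grip":0.2}])

```text
time: 25.1
tool_pos: [0.5252, 0.1481, 0.3345]
tool_rot: [-0.0, 0.001, 1.0, -0.0]
contact_force: [0.2, -0.5, -3.2]
gripper_width: 0.446
```

>>> play_rows(increments=[{"offset":[6,-35,0],"twist":0,"grip":0.2},{"offset":[12,-75,0],"twist":0,"grip":0.2},{"offset":[17.5,-111,0],"twist":0,"grip":0.2},{"offset":[17.5,-111,0],"twist":0,"grip":0.2},{"offset":[17.5,-111,0],"twist":0,"grip":0.2}])

```text
time: 25.52
tool_pos: [0.5081, 0.0372, 0.3348]
tool_rot: [-0.0, 0.003, 1.0, 0.0]
contact_force: [-0.2, 0.4, -4.0]
gripper_width: 0.444
```

>>> play_rows(increments=[{"offset":[0,0,0],"twist":0,"grip":0.2},{"offset":[0,0,0],"twist":0,"grip":0.2},{"offset":[0,0,0],"twist":0,"grip":0.2},{"offset":[0,0,0],"twist":0,"grip":0.2},{"offset":[0,0,0],"twist":0,"grip":0.2}])

```text
time: 25.93
tool_pos: [0.5087, 0.0397, 0.3351]
tool_rot: [-0.0, -0.001, 1.0, 0.0]
contact_force: [-0.2, 0.5, -4.4]
gripper_width: 0.444
```

```bash
python3 - <<'E'
from h import *
f,c=look("wg");t=manip.state()['tool_pos']
A=hand("wg",t);B=cv2.imread("pics/w9_h.png")
cv2.imwrite("pics/r6.png",cv2.resize(np.hstack([A,B]),(800,400)))
for r in manip.tip_of("cog_1","wrist"):
        p=(np.array(c["T"])@np.r_[r["xyz"],1])[:3]; print(round(r["p"],2),p.round(4))
E
```

```text
t 25.93 tcp [0.5087 0.0397 0.3351] q [-1.e-04 -8.e-04  1.e+00  0.e+00] F [-0.2  0.5 -4.4] w 0.444 j6 -1.64
0.7 [0.5101 0.0409 0.1431]
0.69 [ 0.5774 -0.0653  0.0522]
0.59 [4.130e-01 2.649e-01 3.000e-04]
```

View pics/r6.png

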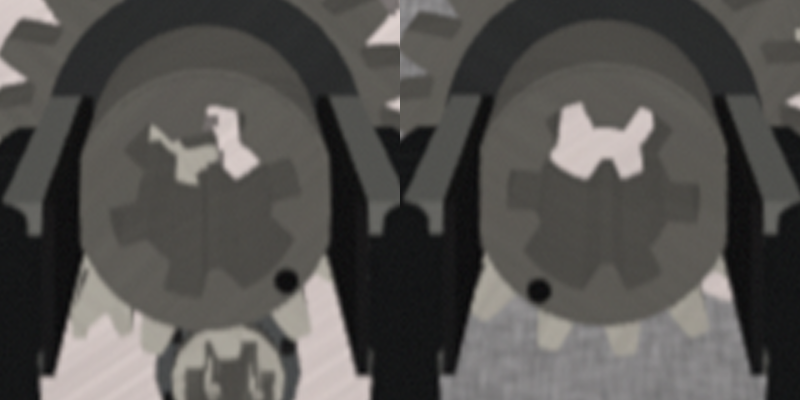

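>>> play_rows(increments=[{"offset":[0,0,0],"twist":-0.04,"grip":0.2},{"offset":[0,0,0],"twist":-0.04,"grip":0.2},{"offset":[0,0,10],"twist":-0.04,"grip":0.2},{"offset":[0,0,20],"twist":-0.04,"grip":0.2},{"offset":[0,0,30],"twist":-0.04,"grip":0.2}])

```text
time: 26.45
tool_pos: [0.5084, 0.039, 0.3038]
tool_rot: [-0.0, -0.02, 1.0, 0.0]
contact_force: [-0.1, 0.5, -5.1]
gripper_width: 0.44
```

>>> play_rows(increments=[{"offset":[0,0,15],"twist":0,"grip":0.2},{"offset":[0,0,28],"twist":0,"grip":0.2},{"offset":[0,0,34],"twist":0,"grip":0.2},{"offset":[0,0,34],"twist":0,"grip":0.2},{"offset":[0,0,34],"twist":0,"grip":0.2}])

```text
time: 26.87
tool_pos: [0.5084, 0.0389, 0.2705]
tool_rot: [-0.001, -0.02, 1.0, 0.0]
contact_force: [0.9, -0.1, -3.6]
gripper_width: 0.443
```

>>> play_rows(increments=[{"offset":[0,0,3],"twist":0,"grip":0.2},{"offset":[0,0,6],"twist":0,"grip":0.2},{"offset":[0,0,9],"twist":0,"grip":0.2},{"offset":[0,0,12],"twist":0,"grip":0.2},{"offset":[0,0,12],"twist":0,"grip":0.2}])

```text
time: 27.28
tool_pos: [0.5083, 0.0389, 0.2586]
tool_rot: [-0.001, -0.02, 1.0, -0.0]
contact_force: [-1.1, -0.8, -4.0]
gripper_width: 0.447
```

>>> play_rows(increments=[{"offset":[0,0,2],"twist":0,"grip":0.2},{"offset":[0,0,4],"twist":0,"grip":0.2},{"offset":[0,0,6],"twist":0,"grip":0.2},{"offset":[0,0,8],"twist":0,"grip":0.2},{"offset":[0,0,8],"twist":0,"grip":0.2}])

```text
time: 27.7
tool_pos: [0.5082, 0.0388, 0.2505]
tool_rot: [-0.001, -0.02, 1.0, -0.0]
contact_force: [-3.4, -2.1, -2.8]
gripper_width: 0.441
```

>>> play_rows(increments=[{"offset":[0,0,3],"twist":0,"grip":0.2},{"offset":[0,0,6],"twist":0,"grip":0.2},{"offset":[0,0,9],"twist":0,"grip":0.2},{"offset":[0,0,10.5],"twist":0,"grip":0.2},{"offset":[0,0,10.5],"twist":0,"grip":0.2}])

```text
time: 28.12
tool_pos: [0.5082, 0.0388, 0.2405]
tool_rot: [-0.001, -0.02, 1.0, -0.0]
contact_force: [-7.1, -2.9, 1.4]
gripper_width: 0.448
```

>>> play_rows(increments=[{"offset":[0,0,0],"twist":0,"grip":0.75},{"offset":[0,0,0],"twist":0,"grip":0.75},{"offset":[0,0,0],"twist":0,"grip":0.75},{"offset":[0,0,-15],"twist":0,"grip":0.75},{"offset":[0,0,-50],"twist":0,"grip":0.75}])

```text
time: 28.53
tool_pos: [0.5071, 0.0392, 0.2868]
tool_rot: [-0.004, -0.02, 1.0, 0.001]
contact_force: [0.8, 0.2, -1.3]
gripper_width: 0.748
```

>>> play_rows(increments=[{"offset":[0,0,-42],"twist":0.04,"grip":0.75},{"offset":[15,32,-42],"twist":0.04,"grip":0.75},{"offset":[30,70,-42],"twist":0.04,"grip":0.75},{"offset":[46,108,-42],"twist":0.04,"grip":0.75},{"offset":[60,140,-42],"twist":0.04,"grip":0.75}])

```text
time: 28.95
tool_pos: [0.4424, 0.1782, 0.3342]
tool_rot: [0.002, 0.0, 1.0, 0.001]
contact_force: [0.9, 0.9, -0.7]
gripper_width: 0.748
```

>>> play_rows(increments=[{"offset":[17,40,15],"twist":0,"grip":0.75},{"offset":[34,80,32],"twist":0,"grip":0.75},{"offset":[34,85,32],"twist":0,"grip":0.75},{"offset":[34,85,32],"twist":0,"grip":0.75},{"offset":[34,85,32],"twist":0,"grip":0.75}])

```text
time: 29.37
tool_pos: [0.409, 0.2622, 0.3012]
tool_rot: [0.001, -0.001, 1.0, 0.0]
contact_force: [0.5, -0.6, 0.2]
gripper_width: 0.753
```

>>> play_rows(increments=[{"offset":[0,0,0],"twist":0,"grip":0.75},{"offset":[0,0,0],"twist":0,"grip":0.75},{"offset":[0,0,0],"twist":0,"grip":0.75}])

```text
time: 29.62
tool_pos: [0.4098, 0.2606, 0.3015]
tool_rot: [0.001, 0.001, 1.0, 0.0]
contact_force: [0.2, -0.9, 0.4]
gripper_width: 0.753
```

```bash
python3 - <<'E'
from h import *
f,c=look("wi")
for r in manip.tip_of("cog_1","wrist"):
        p=(np.array(c["T"])@np.r_[r["xyz"],1])[:3]; print(round(r["p"],2),p.round(4))
A=rect("wd",.4138,.2641,.034,.025);B=rect("wi",.4138,.2641,.034,.025)
a,b=[np.float32(cv2.cvtColor(x,cv2.COLOR_BGR2GRAY)) for x in(A,B)]
print("shift px(8/mm)",cv2.phaseCorrelate(a,b),abs(a-b).mean())
E
```

```text
t 29.62 tcp [0.4098 0.2606 0.3015] q [7.e-04 8.e-04 1.e+00 3.e-04] F [ 0.2 -0.9  0.4] w 0.753 j6 -1.16
0.96 [0.4111 0.2664 0.0009]
0.89 [ 0.3512  0.389  -0.    ]
shift px(8/mm) ((-0.14847604942599446, -0.200011484247824), 0.36598745794296267) 7.019825
```

>>> play_rows(increments=[{"offset":[-4,3,0],"twist":0.6,"grip":0.75},{"offset":[-4,3,0],"twist":0.6,"grip":0.75},{"offset":[-4,3,0],"twist":0.6,"grip":0.75},{"offset":[-4,3,0],"twist":0.6,"grip":0.75},{"offset":[-4,3,0],"twist":0.6,"grip":0.75}])

```text
time: 30.13
tool_pos: [0.4133, 0.2639, 0.3008]
tool_rot: [0.0, 0.299, 0.954, 0.0]
contact_force: [-0.2, -0.8, 0.2]
gripper_width: 0.748
```

>>> play_rows(increments=[{"offset":[0,0,0],"twist":0.6,"grip":0.75},{"offset":[0,0,0],"twist":0.6,"grip":0.75},{"offset":[0,0,0],"twist":0.6,"grip":0.75},{"offset":[0,0,0],"twist":0.6,"grip":0.75},{"offset":[0,0,0],"twist":0.6,"grip":0.75}])

```text
time: 30.55
tool_pos: [0.4133, 0.2639, 0.3009]
tool_rot: [0.0, 0.567, 0.823, 0.0]
contact_force: [0.0, 0.1, 0.5]
gripper_width: 0.755
```

>>> play_rows(increments=[{"offset":[0,0,0],"twist":0.6,"grip":0.75},{"offset":[0,0,0],"twist":0.6,"grip":0.75},{"offset":[0,0,0],"twist":0.6,"grip":0.75},{"offset":[0,0,0],"twist":0.6,"grip":0.75},{"offset":[0,0,0],"twist":0.6,"grip":0.75}])

```text
time: 30.97
tool_pos: [0.4133, 0.2639, 0.3008]
tool_rot: [0.0, 0.785, 0.619, 0.0]
contact_force: [0.5, -0.1, -0.5]
gripper_width: 0.754
```

>>> play_rows(increments=[{"offset":[0,0,0],"twist":0.6,"grip":0.75},{"offset":[0,0,0],"twist":0.6,"grip":0.75},{"offset":[0,0,0],"twist":0.6,"grip":0.75},{"offset":[0,0,0],"twist":0.6,"grip":0.75},{"offset":[0,0,0],"twist":0.6,"grip":0.75}])

```text
time: 31.38
tool_pos: [0.4133, 0.2639, 0.3009]
tool_rot: [-0.0, 0.933, 0.359, 0.0]
contact_force: [0.2, -0.2, 0.2]
gripper_width: 0.751
```

>>> play_rows(increments=[{"offset":[0,0,0],"twist":0.6,"grip":0.75},{"offset":[0,0,0],"twist":0.6,"grip":0.75},{"offset":[0,0,0],"twist":0.6,"grip":0.75},{"offset":[0,0,0],"twist":0.6,"grip":0.75},{"offset":[0,0,0],"twist":0.6,"grip":0.75}])

```text
time: 31.8
tool_pos: [0.4133, 0.2639, 0.3009]
tool_rot: [-0.0, 0.998, 0.067, 0.0]
contact_force: [0.3, 0.2, -0.3]
gripper_width: 0.751
```

>>> play_rows(increments=[{"offset":[0,0,0],"twist":0.437,"grip":0.75},{"offset":[0,0,0],"twist":0.437,"grip":0.75},{"offset":[0,0,0],"twist":0.437,"grip":0.75},{"offset":[0,0,30],"twist":0.437,"grip":0.75},{"offset":[0,0,60],"twist":0.437,"grip":0.75}])

```text
time: 32.22
tool_pos: [0.4146, 0.2645, 0.2428]
tool_rot: [-0.002, 0.989, -0.149, 0.003]
contact_force: [-0.0, 0.3, 0.5]
gripper_width: 0.748
```

>>> play_rows(increments=[{"offset":[0,0,20],"twist":0,"grip":0.75},{"offset":[0,0,20],"twist":0,"grip":0.75},{"offset":[0,0,20],"twist":0,"grip":0.75},{"offset":[0,0,20],"twist":0,"grip":0.75},{"offset":[0,0,20],"twist":0,"grip":0.75}])

```text
time: 32.63
tool_pos: [0.414, 0.2647, 0.2229]
tool_rot: [-0.001, 0.989, -0.147, 0.002]
contact_force: [0.1, -0.4, 0.1]
gripper_width: 0.748
```

```bash
python3 - <<'E'
from h import *
f,c=look("wj")
for r in manip.tip_of("cog_1","wrist"):
        p=(np.array(c["T"])@np.r_[r["xyz"],1])[:3]; print(round(r["p"],2),p.round(4))
E
```

```text
t 32.63 tcp [0.414  0.2647 0.2229] q [-0.001   0.9891 -0.1472  0.0016] F [ 0.1 -0.4  0.1] w 0.748 j6 2.28
0.9 [4.103e-01 2.652e-01 2.000e-04]
0.56 [ 0.3505  0.3936 -0.0006]
```

>>> play_rows(increments=[{"offset":[0,0,15],"twist":0,"grip":0.75},{"offset":[0,0,31.5],"twist":0,"grip":0.75},{"offset":[0,0,31.5],"twist":0,"grip":0.75},{"offset":[0,0,31.5],"twist":0,"grip":0.75},{"offset":[0,0,31.5],"twist":0,"grip":0.2}])

```text
time: 33.15
tool_pos: [0.4135, 0.2646, 0.1903]
tool_rot: [-0.0, 0.989, -0.147, 0.001]
contact_force: [0.1, -0.6, -0.0]
gripper_width: 0.623
```

>>> play_rows(increments=[{"offset":[0,0,0],"twist":0,"grip":0.2},{"offset":[0,0,0],"twist":0,"grip":0.2},{"offset":[0,0,0],"twist":0,"grip":0.2},{"offset":[0,0,0],"twist":0,"grip":0.2},{"offset":[0,0,0],"twist":0,"grip":0.2}])

```text
time: 33.57
tool_pos: [0.4138, 0.2648, 0.1911]
tool_rot: [-0.001, 0.989, -0.147, 0.001]
contact_force: [-1.8, 0.4, 5.7]
gripper_width: 0.435
```

>>> play_rows(increments=[{"offset":[0,0,-20],"twist":0,"grip":0.2},{"offset":[0,0,-60],"twist":-0.12,"grip":0.2},{"offset":[0,0,-100],"twist":-0.24,"grip":0.2},{"offset":[0,0,-140],"twist":-0.36,"grip":0.2},{"offset":[0,0,-146],"twist":-0.48,"grip":0.2}])

```text
time: 33.98
tool_pos: [0.4146, 0.2653, 0.344]
tool_rot: [-0.002, 0.995, 0.095, 0.007]
contact_force: [2.2, 0.3, -1.1]
gripper_width: 0.434
```

>>> play_rows(increments=[{"offset":[0,0,0],"twist":-0.6,"grip":0.2},{"offset":[0,0,0],"twist":-0.6,"grip":0.2},{"offset":[0,0,0],"twist":-0.6,"grip":0.2},{"offset":[0,0,0],"twist":-0.6,"grip":0.2},{"offset":[0,0,0],"twist":-0.6,"grip":0.2}])

```text
time: 34.4
tool_pos: [0.4126, 0.2643, 0.3348]
tool_rot: [-0.0, 0.923, 0.385, -0.0]
contact_force: [0.1, -0.6, -3.4]
gripper_width: 0.438
```

>>> play_rows(increments=[{"offset":[0,0,0],"twist":-0.6,"grip":0.2},{"offset":[0,0,0],"twist":-0.6,"grip":0.2},{"offset":[0,0,0],"twist":-0.6,"grip":0.2},{"offset":[0,0,0],"twist":-0.6,"grip":0.2},{"offset":[0,0,0],"twist":-0.6,"grip":0.2}])

```text
time: 34.82
tool_pos: [0.4127, 0.2643, 0.3348]
tool_rot: [-0.0, 0.768, 0.641, -0.0]
contact_force: [-0.7, -0.5, -3.2]
gripper_width: 0.436
```

>>> play_rows(increments=[{"offset":[0,0,0],"twist":-0.6,"grip":0.2},{"offset":[0,0,0],"twist":-0.6,"grip":0.2},{"offset":[0,0,0],"twist":-0.6,"grip":0.2},{"offset":[0,0,0],"twist":-0.6,"grip":0.2},{"offset":[0,0,0],"twist":-0.6,"grip":0.2}])

```text
time: 35.23
tool_pos: [0.4127, 0.2643, 0.3347]
tool_rot: [-0.0, 0.544, 0.839, -0.0]
contact_force: [-0.5, -0.4, -2.6]
gripper_width: 0.438
```

>>> play_rows(increments=[{"offset":[0,0,0],"twist":-0.6,"grip":0.2},{"offset":[0,0,0],"twist":-0.6,"grip":0.2},{"offset":[0,0,0],"twist":-0.6,"grip":0.2},{"offset":[0,0,0],"twist":-0.6,"grip":0.2},{"offset":[0,0,0],"twist":-0.6,"grip":0.2}])

```text
time: 35.65
tool_pos: [0.4127, 0.2643, 0.3348]
tool_rot: [-0.0, 0.272, 0.962, -0.0]
contact_force: [-0.5, -0.1, -1.6]
gripper_width: 0.431
```

>>> play_rows(increments=[{"offset":[0,0,0],"twist":-0.557,"grip":0.2},{"offset":[0,0,0],"twist":-0.557,"grip":0.2},{"offset":[0,0,0],"twist":-0.557,"grip":0.2},{"offset":[0,0,0],"twist":-0.557,"grip":0.2},{"offset":[0,0,0],"twist":-0.557,"grip":0.2}])

```text
time: 36.07
tool_pos: [0.4127, 0.2643, 0.3348]
tool_rot: [-0.0, -0.003, 1.0, -0.0]
contact_force: [0.8, 0.1, -2.5]
gripper_width: 0.435
```

>>> play_rows(increments=[{"offset":[-22,-22,0],"twist":0,"grip":0.2},{"offset":[-48,-47,0],"twist":0,"grip":0.2},{"offset":[-74,-73,0],"twist":0,"grip":0.2},{"offset":[-100,-99,0],"twist":0,"grip":0.2},{"offset":[-125,-123.3,0],"twist":0,"grip":0.2}])

```text
time: 36.48
tool_pos: [0.5388, 0.1396, 0.3349]
tool_rot: [-0.0, -0.0, 1.0, -0.0]
contact_force: [0.2, 0.1, -2.6]
gripper_width: 0.433
```

>>> play_rows(increments=[{"offset":[-25,-25,0],"twist":0,"grip":0.2},{"offset":[-50,-50,0],"twist":0,"grip":0.2},{"offset":[-75,-74,0],"twist":0,"grip":0.2},{"offset":[-95,-94,0],"twist":0,"grip":0.2},{"offset":[-95,-94,0],"twist":0,"grip":0.2}])

```text
time: 36.9
tool_pos: [0.6355, 0.0434, 0.3349]
tool_rot: [0.001, 0.002, 1.0, -0.001]
contact_force: [-0.8, -0.2, -2.4]
gripper_width: 0.436
```

>>> play_rows(increments=[{"offset":[0,0,0],"twist":0,"grip":0.2},{"offset":[0,0,0],"twist":0,"grip":0.2},{"offset":[0,0,0],"twist":0,"grip":0.2},{"offset":[0,0,0],"twist":0,"grip":0.2},{"offset":[0,0,0],"twist":0,"grip":0.2}])

```text
time: 37.32
tool_pos: [0.6325, 0.048, 0.3352]
tool_rot: [-0.0, -0.001, 1.0, 0.0]
contact_force: [-0.2, 0.4, -3.1]
gripper_width: 0.437
```

```bash
python3 - <<'E'
from h import *
f,c=look("wk");t=manip.state()['tool_pos']
A=hand("wk",t);B=cv2.imread("pics/wg_h.png")
cv2.imwrite("pics/r7.png",cv2.resize(np.hstack([A,B]),(800,400)))
E
```

```text
t 37.32 tcp [0.6325 0.048  0.3352] q [-0.e+00 -7.e-04  1.e+00  0.e+00] F [-0.2  0.4 -3.1] w 0.437 j6 -1.61
```

View pics/r7.png

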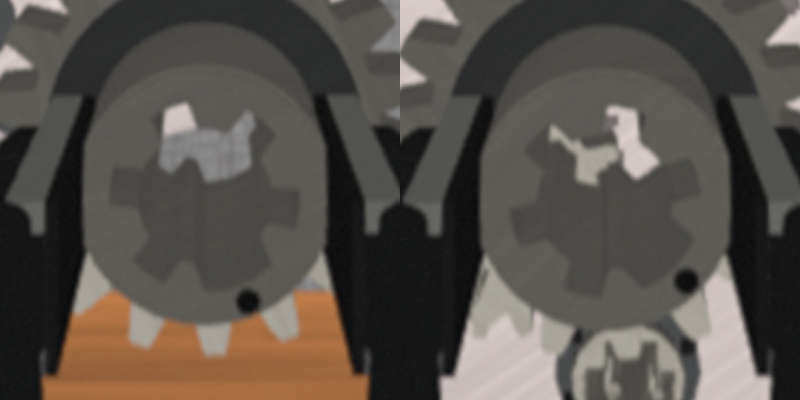

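>>> play_rows(increments=[{"offset":[0.2,0,0],"twist":0,"grip":0.2},{"offset":[0.2,0,0],"twist":0,"grip":0.2},{"offset":[0.2,0,10],"twist":0,"grip":0.2},{"offset":[0.2,0,20],"twist":0,"grip":0.2},{"offset":[0.2,0,30],"twist":0,"grip":0.2}])

```text
time: 37.78
tool_pos: [0.6326, 0.0471, 0.3038]
tool_rot: [-0.0, -0.0, 1.0, 0.0]
contact_force: [0.2, -0.4, -2.1]
gripper_width: 0.434
```

>>> play_rows(increments=[{"offset":[0,0,15],"twist":0,"grip":0.2},{"offset":[0,0,28],"twist":0,"grip":0.2},{"offset":[0,0,34],"twist":0,"grip":0.2},{"offset":[0,0,34],"twist":0,"grip":0.2},{"offset":[0,0,34],"twist":0,"grip":0.2}])

```text
time: 38.2
tool_pos: [0.6327, 0.0471, 0.2702]
tool_rot: [-0.001, -0.0, 1.0, 0.0]
contact_force: [-0.4, 0.2, -1.5]
gripper_width: 0.434
```

>>> play_rows(increments=[{"offset":[0,0,3],"twist":0,"grip":0.2},{"offset":[0,0,6],"twist":0,"grip":0.2},{"offset":[0,0,9],"twist":0,"grip":0.2},{"offset":[0,0,12],"twist":0,"grip":0.2},{"offset":[0,0,12],"twist":0,"grip":0.2}])

```text
time: 38.62
tool_pos: [0.6326, 0.0472, 0.2585]
tool_rot: [-0.001, -0.0, 1.0, 0.0]
contact_force: [0.5, -0.0, -2.3]
gripper_width: 0.435
```

>>> play_rows(increments=[{"offset":[0,0,2],"twist":0,"grip":0.2},{"offset":[0,0,4],"twist":0,"grip":0.2},{"offset":[0,0,6],"twist":0,"grip":0.2},{"offset":[0,0,6],"twist":0,"grip":0.2},{"offset":[0,0,6],"twist":0,"grip":0.2}])

```text
time: 39.03
tool_pos: [0.6328, 0.0472, 0.253]
tool_rot: [-0.0, -0.0, 1.0, -0.0]
contact_force: [0.1, -0.0, -3.4]
gripper_width: 0.431
```

>>> play_rows(increments=[{"offset":[0,0,3],"twist":0,"grip":0.2},{"offset":[0,0,6],"twist":0,"grip":0.2},{"offset":[0,0,9],"twist":0,"grip":0.2},{"offset":[0,0,12.5],"twist":0,"grip":0.2},{"offset":[0,0,12.5],"twist":0,"grip":0.2}])

```text
time: 39.45
tool_pos: [0.633, 0.0472, 0.2412]
tool_rot: [-0.0, -0.0, 1.0, -0.0]
contact_force: [-3.4, -0.1, 2.5]
gripper_width: 0.435
```

>>> play_rows(increments=[{"offset":[0,0,0],"twist":0,"grip":0.2},{"offset":[0,0,0],"twist":0,"grip":0.2},{"offset":[0,0,0],"twist":0,"grip":0.2}])

```text
time: 39.7
tool_pos: [0.6329, 0.0472, 0.2412]
tool_rot: [0.0, -0.0, 1.0, -0.0]
contact_force: [-3.3, 1.6, 3.5]
gripper_width: 0.435
```

>>> play_rows(increments=[{"offset":[0,0,0],"twist":0,"grip":0.75},{"offset":[0,0,0],"twist":0,"grip":0.75},{"offset":[0,0,0],"twist":0,"grip":0.75},{"offset":[0,0,-15],"twist":0,"grip":0.75},{"offset":[0,0,-50],"twist":0,"grip":0.75}])

```text
time: 40.12
tool_pos: [0.6309, 0.0471, 0.2858]
tool_rot: [-0.005, -0.0, 1.0, 0.0]
contact_force: [-0.1, 0.5, -0.8]
gripper_width: 0.751
```

>>> play_rows(increments=[{"offset":[0,0,-40],"twist":0,"grip":0.75},{"offset":[15,32,-40],"twist":0,"grip":0.75},{"offset":[30,65,-40],"twist":0,"grip":0.75},{"offset":[45,100,-40],"twist":0,"grip":0.75},{"offset":[60,134,-40],"twist":0,"grip":0.75}])

```text
time: 40.53
tool_pos: [0.5723, 0.1823, 0.3327]
tool_rot: [0.001, 0.0, 1.0, 0.0]
contact_force: [1.5, -0.2, 0.4]
gripper_width: 0.745
```

>>> play_rows(increments=[{"offset":[17,35,0],"twist":0,"grip":0.75},{"offset":[34,70,0],"twist":0,"grip":0.75},{"offset":[51,105,0],"twist":0,"grip":0.75},{"offset":[68,140,0],"twist":0,"grip":0.75},{"offset":[85,174,0],"twist":0,"grip":0.75}])

```text
time: 40.95
tool_pos: [0.4868, 0.3568, 0.3324]
tool_rot: [0.001, -0.0, 1.0, 0.001]
contact_force: [0.7, 0.6, 0.0]
gripper_width: 0.747
```

>>> play_rows(increments=[{"offset":[15,30,0],"twist":0,"grip":0.75},{"offset":[23,36,0],"twist":0,"grip":0.75},{"offset":[23,36,0],"twist":0,"grip":0.75},{"offset":[23,36,0],"twist":0,"grip":0.75},{"offset":[23,36,0],"twist":0,"grip":0.75}])

```text
time: 41.37
tool_pos: [0.4655, 0.3902, 0.3312]
tool_rot: [0.0, 0.0, 1.0, -0.0]
contact_force: [-0.8, -0.9, 0.1]
gripper_width: 0.749
```

>>> play_rows(increments=[{"offset":[0,0,0],"twist":0,"grip":0.75},{"offset":[0,0,0],"twist":0,"grip":0.75},{"offset":[0,0,0],"twist":0,"grip":0.75}])

```text
time: 41.62
tool_pos: [0.4655, 0.3902, 0.3307]
tool_rot: [-0.0, 0.001, 1.0, -0.0]
contact_force: [0.1, -0.2, 0.3]
gripper_width: 0.748
```

```bash
python3 - <<'E'
from h import *
f,c=look("wl")
for r in manip.tip_of("spring_1","wrist"):
        p=(np.array(c["T"])@np.r_[r["xyz"],1])[:3]; print(round(r["p"],2),p.round(4))
A=rect("wl",.465,.391,.07,.03);B=rect("wl",.465,.391,0,.03)
g=cv2.medianBlur(cv2.cvtColor(A,cv2.COLOR_BGR2GRAY),5)
h=cv2.HoughCircles(g,cv2.HOUGH_GRADIENT,1,30,param1=60,param2=15,minRadius=70,maxRadius=125)
if h is not None:
  for q in h[0][:5]: print(q, .465+q[1]/8000-.03,.391+q[0]/8000-.03)
cv2.imwrite("pics/r8.png",cv2.resize(np.hstack([A,B]),(800,400)))
E
```

```text
t 41.62 tcp [0.4655 0.3902 0.3307] q [-0.e+00  7.e-04  1.e+00 -1.e-04] F [ 0.1 -0.2  0.3] w 0.748 j6 -0.99
0.79 [ 0.4638  0.3914 -0.0018]
[249.5 196.5 111.3] 0.4595625 0.3921875
[263.5 225.5  80.6] 0.46318752 0.3939375
```

View pics/r8.png

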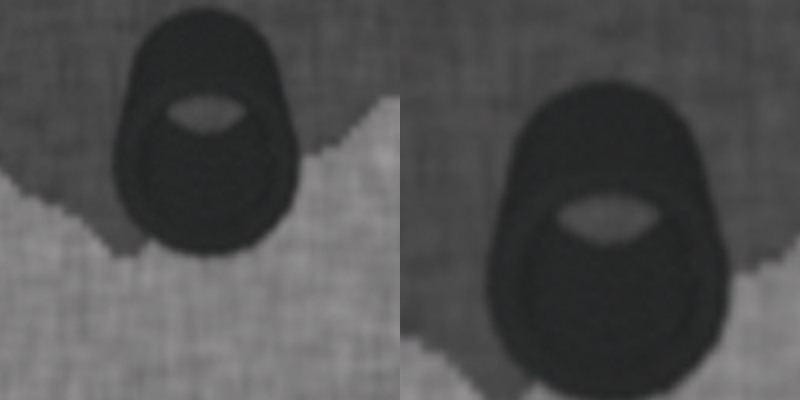

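>>> play_rows(increments=[{"offset":[5,1.3,0],"twist":0,"grip":0.7},{"offset":[5,1.3,30],"twist":0,"grip":0.7},{"offset":[5,1.3,60],"twist":0,"grip":0.7},{"offset":[5,1.3,90],"twist":0,"grip":0.7},{"offset":[5,1.3,110],"twist":0,"grip":0.7}])

```text
time: 42.13
tool_pos: [0.4586, 0.3919, 0.2176]
tool_rot: [-0.002, -0.0, 1.0, -0.001]
contact_force: [-0.1, 1.0, -0.4]
gripper_width: 0.702
```

>>> play_rows(increments=[{"offset":[0,0,15],"twist":0,"grip":0.7},{"offset":[0,0,15],"twist":0,"grip":0.7},{"offset":[0,0,15],"twist":0,"grip":0.7},{"offset":[0,0,15],"twist":0,"grip":0.5},{"offset":[0,0,15],"twist":0,"grip":0.15}])

```text
time: 42.55
tool_pos: [0.4604, 0.393, 0.2078]
tool_rot: [0.001, -0.0, 1.0, 0.001]
contact_force: [0.1, -0.6, 0.4]
gripper_width: 0.43
```

>>> play_rows(increments=[{"offset":[0,0,0],"twist":0,"grip":0.15},{"offset":[0,0,0],"twist":0,"grip":0.15},{"offset":[0,0,0],"twist":0,"grip":0.15},{"offset":[0,0,0],"twist":0,"grip":0.15},{"offset":[0,0,0],"twist":0,"grip":0.15}])

```text
time: 42.97
tool_pos: [0.4606, 0.3929, 0.208]
tool_rot: [0.001, -0.0, 1.0, 0.001]
contact_force: [-0.5, -1.0, 6.4]
gripper_width: 0.336
```

```bash
python3 - <<'E'
from h import *
f,c=look("wm");t=manip.state()['tool_pos']
A=rect("wm",t[0],t[1],.07,.03)
g=cv2.medianBlur(cv2.cvtColor(A,cv2.COLOR_BGR2GRAY),5)
h=cv2.HoughCircles(g,cv2.HOUGH_GRADIENT,1,30,param1=60,param2=15,minRadius=70,maxRadius=125)
if h is not None:
  for q in h[0][:5]: print(q, "dx,dy mm",(q[1]-240)/8,(q[0]-240)/8)
E
```

```text
t 42.97 tcp [0.4606 0.3929 0.208 ] q [ 1.4e-03 -1.0e-04  1.0e+00  9.0e-04] F [-0.5 -1.   6.4] w 0.336 j6 -0.99
[249.5 231.5 107. ] dx,dy mm -1.0625 1.1875
[246.5 136.5 117.8] dx,dy mm -12.9375 0.8125
[254.5 181.5  86.1] dx,dy mm -7.3125 1.8125
[239.5 336.5 123.3] dx,dy mm 12.0625 -0.0625
[260.5 305.5 123.3] dx,dy mm 8.1875 2.5625
```

>>> play_rows(increments=[{"offset":[0,0,-20],"twist":0,"grip":0.15},{"offset":[0,0,-50],"twist":0,"grip":0.15},{"offset":[0,0,-90],"twist":0,"grip":0.15},{"offset":[0,0,-130],"twist":0,"grip":0.15},{"offset":[0,0,-148],"twist":0,"grip":0.15}])

```text
time: 43.43
tool_pos: [0.4605, 0.393, 0.3603]
tool_rot: [0.004, -0.0, 1.0, 0.002]
contact_force: [1.3, 1.2, 0.4]
gripper_width: 0.341
```

>>> play_rows(increments=[{"offset":[-3,-25,0],"twist":0,"grip":0.15},{"offset":[-8,-62,0],"twist":0,"grip":0.15},{"offset":[-13,-100,0],"twist":0,"grip":0.15},{"offset":[-19,-140,0],"twist":0,"grip":0.15},{"offset":[-24,-180,0],"twist":0,"grip":0.15}])

```text
time: 43.85
tool_pos: [0.4835, 0.2109, 0.3538]
tool_rot: [0.0, -0.001, 1.0, 0.0]
contact_force: [1.0, 1.1, -0.5]
gripper_width: 0.338
```

>>> play_rows(increments=[{"offset":[-5,-38,0],"twist":0,"grip":0.15},{"offset":[-10,-76,0],"twist":0,"grip":0.15},{"offset":[-15,-114,0],"twist":0,"grip":0.15},{"offset":[-20,-150,0],"twist":0,"grip":0.15},{"offset":[-23.6,-174,0],"twist":0,"grip":0.15}])

```text
time: 44.27
tool_pos: [0.5072, 0.0357, 0.3538]
tool_rot: [0.0, 0.001, 1.0, -0.0]
contact_force: [0.5, -0.2, -1.2]
gripper_width: 0.341
```

>>> play_rows(increments=[{"offset":[0,0,0],"twist":0,"grip":0.15},{"offset":[0,0,0],"twist":0,"grip":0.15},{"offset":[0,0,0],"twist":0,"grip":0.15},{"offset":[0,0,0],"twist":0,"grip":0.15},{"offset":[0,0,0],"twist":0,"grip":0.15}])

```text
time: 44.68
tool_pos: [0.5073, 0.0395, 0.3536]
tool_rot: [-0.0, -0.001, 1.0, 0.0]
contact_force: [-0.1, 0.2, -1.2]
gripper_width: 0.341
```

>>> play_rows(increments=[{"offset":[0,0,0],"twist":0,"grip":0.15},{"offset":[0,0,0],"twist":0,"grip":0.15},{"offset":[0,0,0],"twist":0,"grip":0.15},{"offset":[0,0,0],"twist":0,"grip":0.15},{"offset":[0,0,0],"twist":0,"grip":0.15}])

```text
time: 45.1
tool_pos: [0.5074, 0.0386, 0.3537]
tool_rot: [-0.0, -0.0, 1.0, -0.0]
contact_force: [0.4, -0.7, -0.4]
gripper_width: 0.342
```

```bash
python3 - <<'E'
from h import *
f,c=look("wn");t=manip.state()['tool_pos']
A=rect("wn",t[0],t[1],t[2]-.138,.03)
g=cv2.medianBlur(cv2.cvtColor(A,cv2.COLOR_BGR2GRAY),5)
h=cv2.HoughCircles(g,cv2.HOUGH_GRADIENT,1,30,param1=60,param2=15,minRadius=95,maxRadius=125)
if h is not None:
  for q in h[0][:5]: print(q, "dx,dy mm",(q[1]-240)/8,(q[0]-240)/8)
E
```

```text
t 45.1 tcp [0.5074 0.0386 0.3537] q [-0.e+00 -3.e-04  1.e+00 -0.e+00] F [ 0.4 -0.7 -0.4] w 0.342 j6 -1.64
[247.5 310.5 113.4] dx,dy mm 8.8125 0.9375
[244.5 227.5 110.6] dx,dy mm -1.5625 0.5625
[269.5 369.5 106.8] dx,dy mm 16.1875 3.6875
```

>>> play_rows(increments=[{"offset":[-1,0.2,0],"twist":0,"grip":0.15},{"offset":[-1,0.2,6],"twist":0,"grip":0.15},{"offset":[-1,0.2,12],"twist":0,"grip":0.15},{"offset":[-1,0.2,18],"twist":0,"grip":0.15},{"offset":[-1,0.2,24],"twist":0,"grip":0.15}])

```text
time: 45.57
tool_pos: [0.5082, 0.0386, 0.3286]
tool_rot: [-0.001, -0.0, 1.0, 0.0]
contact_force: [0.0, 0.6, -1.4]
gripper_width: 0.337
```

>>> play_rows(increments=[{"offset":[0,0,7],"twist":0,"grip":0.15},{"offset":[0,0,14],"twist":0,"grip":0.15},{"offset":[0,0,21],"twist":0,"grip":0.15},{"offset":[0,0,28],"twist":0,"grip":0.15},{"offset":[0,0,32],"twist":0,"grip":0.15}])

```text
time: 45.98
tool_pos: [0.5081, 0.0386, 0.2963]
tool_rot: [-0.001, -0.0, 1.0, 0.0]
contact_force: [-0.0, -0.3, -1.4]
gripper_width: 0.343
```

>>> play_rows(increments=[{"offset":[0,0,2],"twist":0,"grip":0.15},{"offset":[0,0,4],"twist":0,"grip":0.15},{"offset":[0,0,5],"twist":0,"grip":0.15},{"offset":[0,0,5],"twist":0,"grip":0.15},{"offset":[0,0,5],"twist":0,"grip":0.15}])

```text
time: 46.4
tool_pos: [0.5086, 0.0386, 0.293]
tool_rot: [0.0, -0.0, 1.0, -0.0]
contact_force: [0.6, 1.0, -0.5]
gripper_width: 0.345
```

>>> play_rows(increments=[{"offset":[0,0,1.5],"twist":0,"grip":0.15},{"offset":[0,0,1.5],"twist":0,"grip":0.15},{"offset":[0,0,1.5],"twist":0,"grip":0.7},{"offset":[0,0,1.5],"twist":0,"grip":0.7},{"offset":[0,0,1.5],"twist":0,"grip":0.7}])

```text
time: 46.82
tool_pos: [0.5084, 0.0386, 0.2912]
tool_rot: [0.0, -0.0, 1.0, -0.0]
contact_force: [-0.5, -0.1, 1.0]
gripper_width: 0.701
```

>>> play_rows(increments=[{"offset":[0,0,-10],"twist":0,"grip":0.7},{"offset":[0,0,-35],"twist":0,"grip":0.7},{"offset":[0,0,-60],"twist":0,"grip":0.7},{"offset":[0,0,-60],"twist":0,"grip":0.7},{"offset":[10,-30,-60],"twist":0,"grip":0.7}])

```text
time: 47.23
tool_pos: [0.4997, 0.0107, 0.3546]
tool_rot: [0.003, -0.002, 1.0, 0.001]
contact_force: [-0.2, -1.0, -1.3]
gripper_width: 0.701
```

>>> play_rows(increments=[{"offset":[13,-36,0],"twist":0,"grip":0.7},{"offset":[26,-72,0],"twist":0,"grip":0.7},{"offset":[39,-108,0],"twist":0,"grip":0.7},{"offset":[53,-144,0],"twist":0,"grip":0.7},{"offset":[66,-180,0],"twist":0,"grip":0.7}])

```text
time: 47.65
tool_pos: [0.4314, -0.1727, 0.3517]
tool_rot: [0.0, -0.0, 1.0, -0.0]
contact_force: [1.7, -0.4, -0.2]
gripper_width: 0.7
```

>>> play_rows(increments=[{"offset":[13,-36,0],"twist":0,"grip":0.7},{"offset":[26,-72,10],"twist":0,"grip":0.7},{"offset":[33,-85,20],"twist":0,"grip":0.7},{"offset":[33,-85,20],"twist":0,"grip":0.7},{"offset":[33,-85,20],"twist":0,"grip":0.7}])

```text
time: 48.07
tool_pos: [0.399, -0.2568, 0.3308]
tool_rot: [-0.0, 0.001, 1.0, 0.001]
contact_force: [0.3, 0.7, -0.8]
gripper_width: 0.696
```

>>> play_rows(increments=[{"offset":[0,0,0],"twist":0,"grip":0.7},{"offset":[0,0,0],"twist":0,"grip":0.7},{"offset":[0,0,0],"twist":0,"grip":0.7}])

```text
time: 48.32
tool_pos: [0.4001, -0.2555, 0.3319]
tool_rot: [0.0, -0.001, 1.0, -0.0]
contact_force: [-0.0, -0.6, -0.4]
gripper_width: 0.701
```

```bash
python3 - <<'E'
from h import *
f,c=look("wo");t=manip.state()['tool_pos']
for r in manip.tip_of("spring_1","wrist"):
        p=(np.array(c["T"])@np.r_[r["xyz"],1])[:3]; print(round(r["p"],2),p.round(4))
for z in(.07,0):
  A=rect("wo",.3995,-.256,z,.04)
  g=cv2.cvtColor(A,cv2.COLOR_BGR2GRAY)
  h=cv2.HoughCircles(cv2.medianBlur(g,5),cv2.HOUGH_GRADIENT,1,20,param1=60,param2=15,minRadius=95,maxRadius=125)
  if h is not None:
    for q in h[0][:4]: print(q, .3995+q[1]/8000-.04,-.256+q[0]/8000-.04)
  m=(g<48).astype(np.uint8);n,l,st,ce=cv2.connectedComponentsWithStats(m);k=1+st[1:,4].argmax();s=st[k]
  print("z",z,"bbox y",(-.256-.04+s[0]/8000).round(4),(-.256-.04+(s[0]+s[2])/8000).round(4),"x",(.3995-.04+s[1]/8000).round(4),(.3995-.04+(s[1]+s[3])/8000).round(4))
E
```

```text
t 48.32 tcp [ 0.4001 -0.2555  0.3319] q [ 5.0e-04 -1.1e-03  1.0e+00 -3.0e-04] F [-0.  -0.6 -0.4] w 0.701 j6 -2.3
0.96 [ 4.011e-01 -2.550e-01  4.000e-04]
[340.5 310.5 116.9] 0.3983125 -0.25343752
[324.5 325.5  96.5] 0.40018752 -0.25543752
z 0.07 bbox y -0.267 -0.2401 x 0.375 0.4123
z 0 bbox y -0.2706 -0.2356 x 0.387 0.4356
```

>>> play_rows(increments=[{"offset":[0.3,1,0],"twist":0,"grip":0.7},{"offset":[0.3,1,30],"twist":0,"grip":0.7},{"offset":[0.3,1,60],"twist":0,"grip":0.7},{"offset":[0.3,1,90],"twist":0,"grip":0.7},{"offset":[0.3,1,110],"twist":0,"grip":0.7}])

```text
time: 48.83
tool_pos: [0.3986, -0.2544, 0.2186]
tool_rot: [-0.001, -0.0, 1.0, 0.001]
contact_force: [0.6, -0.0, -0.6]
gripper_width: 0.697
```

>>> play_rows(increments=[{"offset":[0,0,14],"twist":0,"grip":0.7},{"offset":[0,0,14],"twist":0,"grip":0.7},{"offset":[0,0,14],"twist":0,"grip":0.7},{"offset":[0,0,14],"twist":0,"grip":0.5},{"offset":[0,0,14],"twist":0,"grip":0.15}])

```text
time: 49.25
tool_pos: [0.3999, -0.2559, 0.209]
tool_rot: [0.001, -0.0, 1.0, -0.001]
contact_force: [-0.6, 0.9, -0.4]
gripper_width: 0.43
```

>>> play_rows(increments=[{"offset":[0,0,0],"twist":0,"grip":0.15},{"offset":[0,0,0],"twist":0,"grip":0.15},{"offset":[0,0,0],"twist":0,"grip":0.15},{"offset":[0,0,0],"twist":0,"grip":0.15},{"offset":[0,0,0],"twist":0,"grip":0.15}])

```text
time: 49.67
tool_pos: [0.4, -0.256, 0.2091]
tool_rot: [0.001, -0.0, 1.0, -0.001]
contact_force: [-0.3, 1.4, 6.2]
gripper_width: 0.334
```

```bash
python3 - <<'E'
from h import *
f,c=look("wp");t=manip.state()['tool_pos']
A=rect("wp",t[0],t[1],.07,.03)
g=cv2.medianBlur(cv2.cvtColor(A,cv2.COLOR_BGR2GRAY),5)
h=cv2.HoughCircles(g,cv2.HOUGH_GRADIENT,1,30,param1=60,param2=15,minRadius=95,maxRadius=125)
if h is not None:
  for q in h[0][:5]: print(q, "dx,dy mm",(q[1]-240)/8,(q[0]-240)/8)
E
```

```text
t 49.67 tcp [ 0.4    -0.256   0.2091] q [ 1.2e-03 -1.0e-04  1.0e+00 -9.0e-04] F [-0.3  1.4  6.2] w 0.334 j6 -2.3
[246.5 232.5 108.9] dx,dy mm -0.9375 0.8125
[233.5 329.5 104.4] dx,dy mm 11.1875 -0.8125
[245.5 155.5 109.8] dx,dy mm -10.5625 0.6875
[247.5 121.5 101.2] dx,dy mm -14.8125 0.9375
```

>>> play_rows(increments=[{"offset":[0,0,-20],"twist":0,"grip":0.15},{"offset":[0,0,-50],"twist":0,"grip":0.15},{"offset":[0,0,-90],"twist":0,"grip":0.15},{"offset":[0,0,-130],"twist":0,"grip":0.15},{"offset":[0,0,-148],"twist":0,"grip":0.15}])

```text
time: 50.13
tool_pos: [0.3998, -0.2559, 0.3613]
tool_rot: [0.003, -0.0, 1.0, -0.003]
contact_force: [0.8, -0.2, -0.0]
gripper_width: 0.334
```

>>> play_rows(increments=[{"offset":[-15,16,0],"twist":0,"grip":0.15},{"offset":[-40,43,0],"twist":0,"grip":0.15},{"offset":[-65,70,0],"twist":0,"grip":0.15},{"offset":[-90,97,0],"twist":0,"grip":0.15},{"offset":[-112,120,0],"twist":0,"grip":0.15}])

```text
time: 50.55
tool_pos: [0.5121, -0.1336, 0.3554]
tool_rot: [0.0, -0.0, 1.0, -0.0]
contact_force: [0.1, 0.7, -1.0]
gripper_width: 0.335
```

>>> play_rows(increments=[{"offset":[-22,24,0],"twist":0,"grip":0.15},{"offset":[-44,48,0],"twist":0,"grip":0.15},{"offset":[-66,71,0],"twist":0,"grip":0.15},{"offset":[-66,71,0],"twist":0,"grip":0.15},{"offset":[-66,71,0],"twist":0,"grip":0.15}])

```text
time: 50.97
tool_pos: [0.5777, -0.0632, 0.3549]
tool_rot: [-0.0, -0.001, 1.0, -0.0]
contact_force: [-0.4, -0.3, -0.9]
gripper_width: 0.334
```

>>> play_rows(increments=[{"offset":[0,0,0],"twist":0,"grip":0.15},{"offset":[0,0,0],"twist":0,"grip":0.15},{"offset":[0,0,0],"twist":0,"grip":0.15},{"offset":[0,0,0],"twist":0,"grip":0.15},{"offset":[0,0,0],"twist":0,"grip":0.15}])

```text
time: 51.38
tool_pos: [0.5768, -0.065, 0.3554]
tool_rot: [0.0, 0.0, 1.0, -0.0]
contact_force: [1.1, -1.1, -0.4]
gripper_width: 0.336
```

>>> play_rows(increments=[{"offset":[0,0,0],"twist":0,"grip":0.15},{"offset":[0,0,0],"twist":0,"grip":0.15},{"offset":[0,0,0],"twist":0,"grip":0.15},{"offset":[0,0,0],"twist":0,"grip":0.15},{"offset":[0,0,0],"twist":0,"grip":0.15}])

```text
time: 51.8
tool_pos: [0.5772, -0.0643, 0.3552]
tool_rot: [0.0, -0.0, 1.0, -0.0]
contact_force: [-0.0, 0.1, -0.7]
gripper_width: 0.333
```

>>> play_rows(increments=[{"offset":[-0.8,-0.4,0],"twist":0,"grip":0.15},{"offset":[-0.8,-0.4,6],"twist":0,"grip":0.15},{"offset":[-0.8,-0.4,12],"twist":0,"grip":0.15},{"offset":[-0.8,-0.4,18],"twist":0,"grip":0.15},{"offset":[-0.8,-0.4,24],"twist":0,"grip":0.15}])

```text
time: 52.22
tool_pos: [0.5778, -0.0647, 0.33]
tool_rot: [-0.001, -0.0, 1.0, 0.0]
contact_force: [0.0, -1.7, -0.7]
gripper_width: 0.332
```

>>> play_rows(increments=[{"offset":[0,0,7],"twist":0,"grip":0.15},{"offset":[0,0,14],"twist":0,"grip":0.15},{"offset":[0,0,21],"twist":0,"grip":0.15},{"offset":[0,0,28],"twist":0,"grip":0.15},{"offset":[0,0,32],"twist":0,"grip":0.15}])

```text
time: 52.63
tool_pos: [0.5777, -0.0647, 0.2977]
tool_rot: [-0.001, -0.0, 1.0, 0.0]
contact_force: [0.2, 0.2, -1.2]
gripper_width: 0.334
```

>>> play_rows(increments=[{"offset":[0,0,2],"twist":0,"grip":0.15},{"offset":[0,0,4],"twist":0,"grip":0.15},{"offset":[0,0,6.5],"twist":0,"grip":0.15},{"offset":[0,0,6.5],"twist":0,"grip":0.15},{"offset":[0,0,6.5],"twist":0,"grip":0.15}])

```text
time: 53.05
tool_pos: [0.5782, -0.0648, 0.2932]
tool_rot: [0.001, -0.0, 1.0, -0.0]
contact_force: [1.2, 0.2, 1.2]
gripper_width: 0.335
```

>>> play_rows(increments=[{"offset":[0,0,0.5],"twist":0,"grip":0.15},{"offset":[0,0,0.5],"twist":0,"grip":0.7},{"offset":[0,0,0.5],"twist":0,"grip":0.7},{"offset":[0,0,0.5],"twist":0,"grip":0.7},{"offset":[0,0,0.5],"twist":0,"grip":0.7}])

```text
time: 53.47
tool_pos: [0.5779, -0.0647, 0.2921]
tool_rot: [-0.0, -0.0, 1.0, 0.0]
contact_force: [-0.2, -0.2, -0.1]
gripper_width: 0.699
```

>>> play_rows(increments=[{"offset":[0,0,-10],"twist":0,"grip":0.7},{"offset":[0,0,-35],"twist":0,"grip":0.7},{"offset":[0,0,-70],"twist":0,"grip":0.7},{"offset":[0,0,-105],"twist":0,"grip":0.7},{"offset":[0,0,-130],"twist":0,"grip":0.7}])

```text
time: 53.88
tool_pos: [0.5781, -0.0648, 0.4266]
tool_rot: [0.002, -0.0, 1.0, -0.0]
contact_force: [0.1, 0.8, 0.5]
gripper_width: 0.703
```

>>> play_rows(increments=[{"offset":[30,-20,0],"twist":0,"grip":0.7},{"offset":[60,-40,-10],"twist":0,"grip":0.7},{"offset":[60,-60,-30],"twist":0,"grip":0.7},{"offset":[60,-60,-30],"twist":0,"grip":0.7},{"offset":[60,-60,-30],"twist":0,"grip":0.7}])

```text
time: 54.3
tool_pos: [0.5178, -0.1254, 0.4544]
tool_rot: [0.002, 0.001, 1.0, -0.001]
contact_force: [-1.0, 0.3, 0.7]
gripper_width: 0.697
```

```bash
python3 - <<'E'
from h import *
f,c=look("wz")
for q in["cog_1","worn_1","spring_1"]:
    for r in manip.tip_of(q,"wrist"):
        p=(np.array(c["T"])@np.r_[r["xyz"],1])[:3]; print(q,round(r["p"],2),p.round(4))
s=manip.grab_frame("side")
for q in["amber_bottle","polish_jar","squeeze_bottle","spring_1","cog_1","worn_1"]:
    for r in manip.tip_of(q,"side"):print("side",q,round(r["p"],2),w("side",r["xyz"]).round(3))
a=cv2.resize(f,(450,338));b=cv2.resize(s[90:290,190:430],(349,338*349//349))
cv2.imwrite("pics/fin.png",np.hstack([a,b]))
E
```

```text
t 54.3 tcp [ 0.5178 -0.1254  0.4544] q [ 1.9e-03  8.0e-04  1.0e+00 -5.0e-04] F [-1.   0.3  0.7] w 0.697 j6 -1.95
cog_1 0.92 [ 0.573  -0.0655  0.0464]
cog_1 0.84 [0.5077 0.0374 0.0464]
cog_1 0.59 [0.6298 0.0515 0.0511]
worn_1 0.98 [ 5.947e-01 -3.168e-01 -2.000e-04]
spring_1 0.78 [0.511  0.0363 0.0867]
spring_1 0.73 [ 0.5792 -0.066   0.0851]
side amber_bottle 0.62 [ 0.738  0.253 -0.001]
side polish_jar 0.73 [ 0.681  0.388 -0.003]
side polish_jar 0.32 [0.507 0.032 0.079]
side squeeze_bottle 0.69 [ 0.747 -0.199 -0.003]
side squeeze_bottle 0.62 [ 0.579 -0.066  0.078]
side spring_1 0.76 [0.506 0.032 0.082]
side spring_1 0.74 [ 0.579 -0.065  0.079]
side spring_1 0.41 [0.506 0.036 0.047]
side cog_1 0.92 [0.63  0.044 0.05 ]
side cog_1 0.86 [ 0.352  0.387 -0.002]
side cog_1 0.83 [ 0.574 -0.068  0.051]
side cog_1 0.67 [ 0.248 -0.444 -0.004]
side cog_1 0.65 [0.508 0.034 0.048]
side cog_1 0.43 [0.504 0.036 0.081]
side cog_1 0.21 [0.631 0.042 0.048]
side worn_1 0.7 [ 0.596 -0.318  0.001]
```

View pics/fin.png

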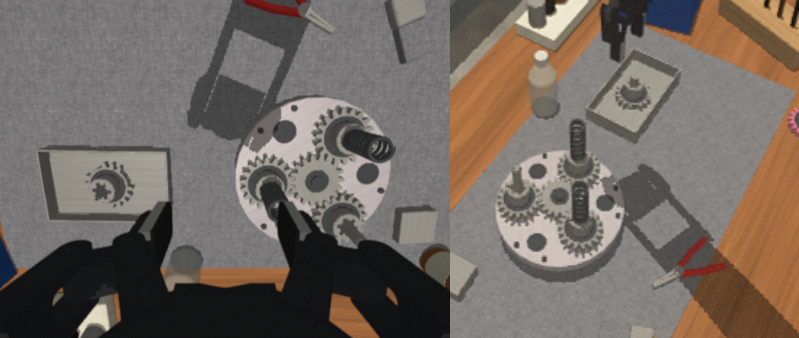

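The final view shows the worn cog flat in the tray at about px (107,183). All three new cogs are home, with springs on two bosses at about px (265,190) and (370,145). The bottles and jar haven't moved, so I'm handing in.

```bash
python3 -c "
from plant import manip
print(manip.job_done())"
```

```text
the job is handed in; nothing more can be done
None
```

The job is done and handed in after about 55 s of robot time, against the 210 s limit.

- **Worn cog:** only one was on the head. I pulled it off and laid it flat on the tray floor before fitting any new cogs.
- **New cogs:** all three are fully home on their own spindles, boss up, with the master grooves aligned. Each went down with only light forces (7 N at most, sideways, on one of them). The gripper height put each underside at about 50 mm, level with the collar.
- **Springs:** both are threaded over rod ends and sitting on the bosses of two of the new cogs.

**Last checks:**
- The networks put the cog origins at 46–51 mm and the spring bases at 79–87 mm. The expected heights are 50 mm and 84 mm, so these agree within the networks' own error.
- The worn cog reads at tray floor level.
- The jar and squeeze bottle read within 7 mm of where they started. The amber bottle reads about 12 mm off between the top and side cameras. The arm never went near it, so I put that down to network error.
- The side camera also gave a few low-confidence false readings of springs as a jar or bottle, which I discounted from the picture.
- I saw no cog knocked aside before I picked it up.

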